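# Clamp a mould flask in the bench screw press

### The job

Push the mould flask along the press bed until it is fully home against the rear stops, fit the crank from the tray onto the square end of the press screw and wind it clockwise (seen from above) until the foot clamps the flask firmly. Then take the crank off and stand it back upright on its hub in the tray, leaving the flask clamped and the bowl, jar and spatula undisturbed.

Things in the scene. Friction and masses are not known exactly. Their poses are not given: they have to be found in the camera images.
- press: grey bench screw press, fixed. Origin: underside of its base, below the screw axis; z up, x along the bed from the open front to the rear stops (faces at x +71). Base x -190 to +95, 164 wide, 16 mm thick; two guide strips on it, 10 high, 92 apart inside. Columns 22 dia. at y +-68; crosshead 42 (x) x 176 (y) mm, z 124 to 156, nuts on it to z 170 mm
- flask: loose aluminium mould flask, a box 140 (x) x 86 (y) x 50 (z) mm, 0.6 to 1.3 kg, lying on the press bed between the guide strips, short of the stops; it slides under 2 to 6 N. Origin: centre of its underside. When home its x and y in the press frame are about 0 (x +1 mm)
- foot: round steel pressing foot, 60 mm dia. x 11 mm thick, at the lower end of the screw. Origin: centre of its underside; on the flask it stands 66 mm above the underside of the press base
- screw (a joint): turn of the press screw in rad, growing clockwise seen from above; foot and spindle sink 10 mm a turn. 0 = fully up (foot 25 mm above the flask top); the foot meets the flask at about 15.7 and holds it firmly from about 15.9. Starts between 0 and 6.3. Takes 3 to 6 N at the crank handle (more when faster) until the foot bears on the flask, then stops hard. Stays where it is left
- spindle_end (a point): centre of the top of the square end of the screw, on the screw axis; x and y axes square to the flats, z up; turns and sinks with the screw. The end is 18 mm square, 30 mm tall above the collar, its top 8 mm tapering to 11 mm square
- spindle_collar (a point): centre of the upper face of the round collar (42 mm dia.) on which the fitted crank's hub rests; 30 mm below spindle_end
- crank_hub (a point): balanced steel crank, 0.68 kg. Point on its hub axis, 56 mm above the hub's underside: middle of the bare upper hub (34 dia., 45 to 66 mm above the underside), where to grasp it. z up, x from hub to handle. Arm to the handle: 16 wide, 34 to 45 mm above the underside; opposite arm 14 wide with a 31 mm ball at x -58 mm
- crank_foot (a point): centre of the underside of the crank hub, axes as crank_hub. The lower hub is 38 mm square, 34 mm tall; here opens its square socket, 20.5 mm wide, 31 mm deep, sides along x and y (it fits the square end in any of four positions)
- crank_handle (a point): middle of the crank's upright black handle, 75 mm from the hub axis: a round grip 22 mm dia., 55 mm tall, 47 to 102 mm above the hub's underside
- tray: fixed stainless tray 240 (x) x 190 (y) mm, walls 16 mm high and 3 mm thick, floor 3 mm thick. Origin: centre of its underside. The crank stands in it on its hub at the start
- bowl: bystander: green plastic mixing bowl, 124 mm dia., 60 mm high, origin at the centre of its underside
- jar: bystander: capped jar, 68 mm dia., 110 mm high, origin at the centre of its underside
- spatula: bystander: spatula 170 mm long lying on the bench

How it is judged (in metres and radians):
On the way, in this order (a step that is already met when the one before it is completed fails the run):
1. the flask is home against the rear stops (within 5 mm) and between the guides (x of flask in the frame of press between -0.005 and 0.01 m and z of flask in the frame of press below 0.022 m), for 0.2 s.
2. the crank is seated on the square end (within 4 mm of the collar) and the foot bears on the flask with more than 30 N (horizontal distance between crank_foot and spindle_collar below 0.005 m and z of crank_foot in the frame of spindle_collar below 0.004 m and contact force between foot and flask above 30 N), for 0.2 s.
At the end, for the whole second after the job is handed in: The flask is home within 5 mm of the rear stops and lies flat on the bed, the foot still bears on it with more than 30 N, and the crank stands upright (within 0.15 rad) on its hub on the tray floor, the hub inside the tray (all of step 1 and contact force between foot and flask above 30 N and x of crank_foot in the frame of tray between -0.11 and 0.11 m and y of crank_foot in the frame of tray between -0.085 and 0.085 m and z of crank_foot in the frame of tray below 0.008 m and angle between crank_hub's own z axis and vertical below 0.15 rad); the robot touches nothing.
It fails at once if the bowl is moved more than 30 mm (distance of bowl from where it was at the start of the episode above 0.03 m).
It fails at once if the jar is moved more than 30 mm (distance of jar from where it was at the start of the episode above 0.03 m).
It fails at once if the spatula is moved more than 30 mm (distance of spatula from where it was at the start of the episode above 0.03 m).
It also fails if it takes over 72 s, if anything falls off the work surface, if the arm or the gripper's body presses on something with over 40 N, if the wrist force passes 120 N, or if a joint passes its speed limit or range.

### The arm

A 6-joint arm with a two-finger parallel gripper is mounted at the origin on the work surface. World frame = base frame: x ahead of the robot, y to its left, z up, the work surface at z = 0. Lengths are in mm, angles in degrees, forces in N, time in s.
With the tool pointing down it reaches from about 275 to 825 mm from the base axis. Payload 4.9 kg.
Tool frame: the origin (TCP) lies at the very end of the fingers, on their centre line; the grasp point (between the pads) lies 19 mm behind it; x points along the fingers, z is the direction in which the jaws open and shut, and the axes are right-handed (so a half turn about x gives the same grasp; the last joint's range is limited). The gripper opens to 85 mm and grips with 20 to 120 N. Pads are 22 mm wide; open, the fingers measure 114 mm over their backs; the gripper's body (76 mm by 85 mm) begins 54 mm behind the grasp point. The pads swing forward as they close: fully open they stand 13 mm farther back than shut.
Start: joints at [-71.058, 18.69, -11.035, 60.275, 0, 82.311], TCP at [246.548, -491.663, 231.281] pointing down, gripper open.
Joint ranges: [-152.03, 152.03], [-55.5, 102.48], [-74.3, 77.21], [-110.64, 120.58], [-84.22, 78.4], [-180, 180]. Speed limits (degrees/s): [147.25, 147.25, 180, 180, 180, 180].

### API

Orientations are given as a 3x3 rotation matrix whose columns are the frame's x, y, z axes.
In Python, from bench import r gives the robot as it stands.
- The arm moves only by the shell command python3 -m handwheel 'ROWS' [FORCE]. ROWS is JSON, a list of rows, each an object of numbers: "dx", "dy", "dz": the shift along the tool's x, y, z in cm; "ax", "ay", "az": the turn, a rotation vector about the tool's x, y, z in rad; "jaw": the closure in counts, from 0 (fully open) to 255 (shut). A call has exactly 8 rows; each row shifts and turns the commanded pose from where the row before left it, along the tool's axes as they then stand; what a row does not reach is not made up. A row lasts 1/12 s, in which the tool goes at most 41.7 mm and 7.16 degrees, less where a joint would pass 70% of its speed; a pose out of reach is approached as far as the arm can. A call is refused whole if a number of a shift passes 4.17 or a number of a turn 0.125, either way. A call with a gripper value outside its range is refused whole. The fingers move at their own pace and stop on an object; FORCE is the grip in N (left out, the last holds). Time passes only in rows, so rows that do not move let the fingers close, or fill a call up. It gives the time, the measured TCP pose, the force and the opening at its end, in the units of the state.
- r.state(): the state, without advancing time (a new reading comes with each control period).
- r.snapshot(name): name is "scene" or "top" or "wrist"; returns the picture (480x640x3 uint8, blue, green, red); there is no depth.
- r.camera_model(name): a dict with "vertical_fov" (degrees; the focal length in pixels is half the picture's height over the tangent of half this angle, whatever the lens; pixels are square), "cx", "cy" (the principal point, pixels), "k1" (the pictures are not rectified: a ray, as slopes to the right and down, at radius r is drawn at 1 + k1 r^2 times it, then the intrinsics apply), "rvec" (rotation vector, rad) and "tvec" (3), from world to camera coordinates, as OpenCV has them. Camera axes: x right, y down, z forward; pixel columns grow to the right and rows downward; lengths in mm; the calibration is good to about 2 mm. A picture is of the moment at which its call begins: read the wrist's pose just before it. camera_model takes no time and is no camera call; for the wrist camera it gives the pose at the moment of the call.
- r.hand_in(): hands the job in, once; it reports no verdict.
The state is a dict: "t": time; "joint_positions": joint angles; "joint_vel": joint speeds; "tau": joint torques, N m; "position": TCP position; "tcp_rot": TCP orientation; "wrist_force": force on the tool from outside, world axes, zero at the start; "torque": the same for the moment, N m; "opening": finger opening in mm.
Only numpy, scipy, OpenCV 4.12 (cv2) and the standard library are available. Lean on these libraries where they do the work, as an engineer would, in place of code of your own. Each camera call takes 0.05 s, during which the arm holds its last target. There are 200 camera calls.

## Working session

There is one attempt and no reset: what is moved stays moved. The work goes in short steps, Python scripts to look and compute and a shell command to move; the robot and the scene stay as the last step left them, time stands still between calls to the robot, and variables do not carry over. Pictures are saved under pics/ and viewed, about 8 in all and at most 12, crops included, and the job is handed in when it is done.

```bash
mkdir -p pics; ls; python3 - <<'E'
from bench import r
import cv2,numpy as np
for n in("scene","top"):
    cv2.imwrite(f"pics/{n}0.png",r.snapshot(n)); print(n,r.camera_model(n))
s=r.state();print(s)
E
```

```text
pics
scene {'vertical_fov': 43.54958420240344, 'cx': 317.0727252456222, 'cy': 241.6526161751166, 'k1': -0.20701396059048102, 'rvec': array([ 1.40753577,  2.24885998, -0.81501432]), 'tvec': array([ 242.42161633, -296.57284798, 1851.91002884])}
top {'vertical_fov': 52.01158549558573, 'cx': 314.4617551559125, 'cy': 244.58090832102047, 'k1': -0.08258395092111262, 'rvec': array([ 2.15292336, -2.20183012,  0.08467637]), 'tvec': array([  47.28007427,  574.16087033, 1264.59315899])}
{'t': 0.1, 'joint_positions': array([-7.10576418e+01,  1.87294183e+01, -1.10850041e+01,  6.02751012e+01,
       -2.00993568e-04,  8.23130102e+01]), 'joint_vel': array([ 0.0145079 , -0.07883321,  0.19083666,  0.05403371,  0.049336  ,
        0.03364025]), 'tau': array([ 7.39903553e-04, -4.44240189e+01,  2.63038588e+01,  7.91902741e-03,
       -2.25147346e-04, -8.70432899e-06]), 'position': array([ 246.37826052, -491.15414163,  230.57444665]), 'tcp_rot': array([[-5.10525106e-04,  8.93924820e-01,  4.48216639e-01],
       [ 1.47672579e-03,  4.48216883e-01, -8.93923624e-01],
       [-9.99998779e-01,  2.05522617e-04, -1.54890781e-03]]), 'wrist_force': array([0.75733184, 0.66161413, 0.82745371]), 'torque': array([ 0.00984221,  0.01919898, -0.02089782]), 'opening': 85.1091894795076}
```

View pics/top0.png

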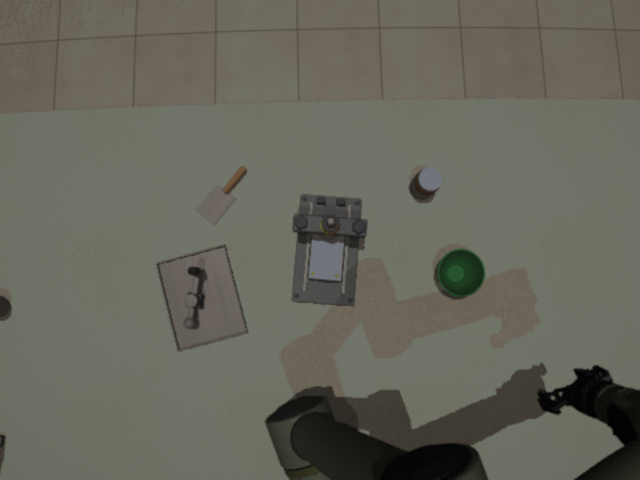

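View pics/scene0.png

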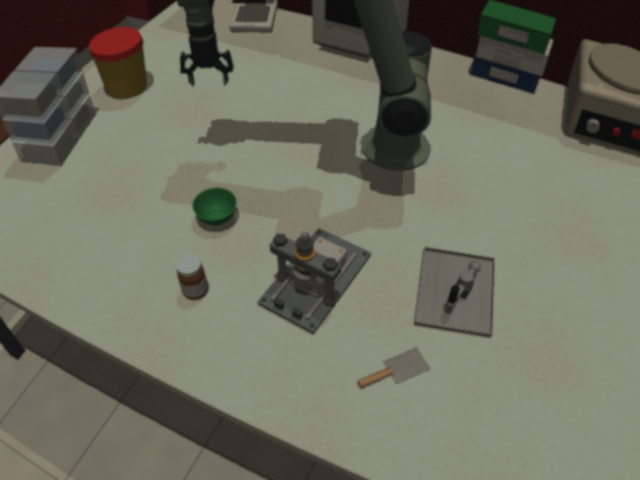

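Top view: the press is at (328,250) with its open front towards the robot, and the flask is at (326,258). The tray is at (202,298) with the crank hub near (197,298), the black handle at (195,270) and the ball at (190,322). The bowl is at (460,273), the jar at (427,182) and the spatula at (222,195). Next I'll enlarge the press and tray together.

```bash
python3 - <<'E'
import cv2,numpy as np
a=cv2.imread("pics/top0.png")
c1=cv2.resize(a[185:315,280:380],None,fx=4,fy=4,interpolation=cv2.INTER_CUBIC)
c2=cv2.resize(a[235:365,152:252],None,fx=4,fy=4,interpolation=cv2.INTER_CUBIC)
im=np.hstack([c1,c2]); im=np.clip(im*1.5,0,255).astype(np.uint8)
cv2.imwrite("pics/crop0.png",im)
E
cat > h.py <<'E'
import numpy as np,cv2
from bench import r
def cam(n):
    c=r.camera_model(n);f=240/np.tan(np.radians(c["vertical_fov"])/2)
    K=np.array([[f,0,c["cx"]],[0,f,c["cy"]],[0,0,1.]])
    return K,np.array([c["k1"],0,0,0,0.]),np.array(c["rvec"]),np.array(c["tvec"])
def ray(n,uv,z,C=None):
    "world xy of pixels at height z"
    K,D,rv,tv=C or cam(n);R=cv2.Rodrigues(rv)[0];o=-R.T@tv
    p=cv2.undistortPoints(np.array(uv,float).reshape(-1,1,2),K,D).reshape(-1,2)
    d=np.c_[p,np.ones(len(p))]@R
    return o+d*((z-o[2])/d[:,2])[:,None]
def proj(n,P,C=None):
    K,D,rv,tv=C or cam(n)
    return cv2.projectPoints(np.array(P,float).reshape(-1,3),rv,tv,K,D)[0].reshape(-1,2)
E
```

```text
(no output)
```

View pics/crop0.png

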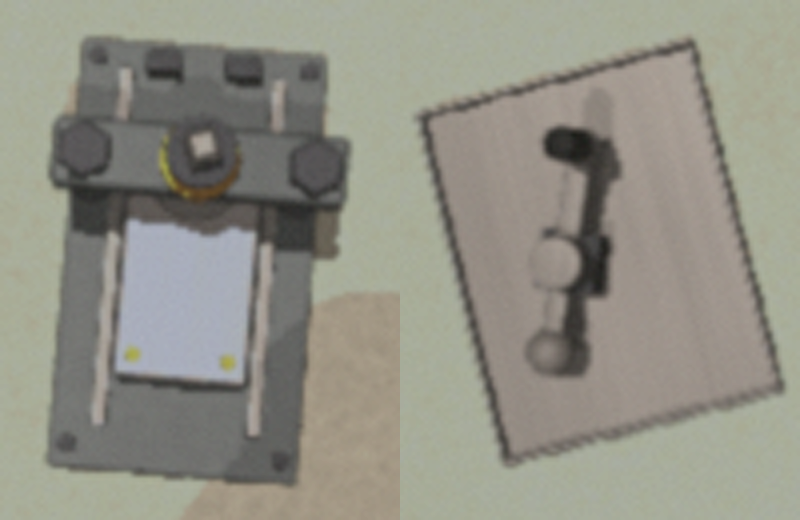

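Crops at 4x. In the press crop the base corners are (82,38), (328,52), (296,483) and (48,465). The front top edge of the flask runs (116,372) to (243,383), and the square end's top is at (203,146). In the tray crop the hub top is at (557,262), the handle top at (568,142), the ball at (550,352) and the tray corners are (422,115), (692,40), (783,388) and (508,462).

```bash
cat > m1.py <<'E'
from h import *
from scipy.optimize import least_squares
np.set_printoptions(precision=1,suppress=True)
def P(c): c=np.array(c,float)/4; return c+[280,185]
def T(c): c=np.array(c,float)/4; return c+[52,235]
def fit(L,W):
    L=np.array(L,float)
    def f(p): a=p[2];R=np.array([[np.cos(a),-np.sin(a)],[np.sin(a),np.cos(a)]]);return (L@R.T+p[:2]-W[:,:2]).ravel()
    s=least_squares(f,[W[:,0].mean(),W[:,1].mean(),0.]);return s.x,np.abs(s.fun).max()
W=ray("top",P([[82,38],[328,52],[296,483],[48,465]]),16)
p,e=fit([[95,82],[95,-82],[-190,-82],[-190,82]],W);print("press",p[:2],np.degrees(p[2]),e)
fl=ray("top",P([[116,372],[243,383]]),66);print("flask front",fl[:,:2])
c,s=np.cos(p[2]),np.sin(p[2]);Rp=np.array([[c,-s],[s,c]])
print("in press",(fl[:,:2]-p[:2])@Rp)
for z in(170,200,230,260):print(z,(ray("top",P([[203,146]]),z)[:,:2]-p[:2])@Rp)
W=ray("top",T([[422,115],[692,40],[783,388],[508,462]]),16)
t,e=fit([[120,95],[120,-95],[-120,-95],[-120,95]],W);print("tray",t[:2],np.degrees(t[2]),e)
print("hub",ray("top",T([557,262]),69),"handle",ray("top",T([568,142]),105),"ball",ray("top",T([550,352]),43))
E
python3 m1.py
```

```text
press [609.5  -3.4] -5.589171669421242 1.8572856971915144
flask front [[487.5  49.9]
 [478.7 -29.9]]
in press [[-126.6   41.1]
 [-127.5  -39.1]]
170 [[ 6.8 -1.2]]
200 [[ 2.9 -0.7]]
230 [[-1.1 -0.1]]
260 [[-5.   0.4]]
tray [442.6 332.9] 14.03751888208883 2.3549176444986415
hub [[436.9 348.   69. ]] handle [[511.2 331.6 105. ]] ball [[378.7 359.7  43. ]]
```

Flask needs about 58 mm of push. The first moves take the shut gripper in front of it.

```bash
python3 -m handwheel '[{"dy":2.85,"dz":-2.6,"jaw":255},{"dy":2.85,"dz":-2.6,"jaw":255},{"dy":2.85,"dz":-2.6,"jaw":255},{"dy":2.85,"dz":-2.6,"jaw":255},{"dy":2.85,"dz":-2.6,"jaw":255},{"dy":2.85,"dz":-2.6,"jaw":255},{"dy":2.85,"dz":-2.6,"jaw":255},{"dy":2.85,"dz":-2.6,"jaw":255}]' 60
python3 -m handwheel '[{"dy":2.85,"dz":-2.6,"jaw":255},{"dy":2.85,"dz":-2.6,"jaw":255},{"dy":2.85,"dz":-2.6,"jaw":255},{"dy":2.85,"dz":-2.6,"jaw":255},{"dy":2.85,"dz":-2.6,"jaw":255},{"dy":2.85,"dz":-2.6,"jaw":255},{"ax":-0.125,"jaw":255},{"ax":-0.125,"jaw":255}]'
python3 - <<'E'
from bench import r
print(r.state()['joint_positions'],r.state()['tcp_rot'])
E
```

```text
[-7.10576418e+01  1.87294183e+01 -1.10850041e+01  6.02751012e+01
 -2.00993568e-04  8.23130102e+01] [[-5.10525106e-04  8.93924820e-01  4.48216639e-01]
 [ 1.47672579e-03  4.48216883e-01 -8.93923624e-01]
 [-9.99998779e-01  2.05522617e-04 -1.54890781e-03]]schema error: expected keys dx, dy, dz, ax, ay, az, jaw
schema error: expected keys dx, dy, dz, ax, ay, az, jaw
```

```bash
python3 -m handwheel '[{"dx":0,"dy":2.85,"dz":-2.6,"ax":0,"ay":0,"az":0,"jaw":255},{"dx":0,"dy":2.85,"dz":-2.6,"ax":0,"ay":0,"az":0,"jaw":255},{"dx":0,"dy":2.85,"dz":-2.6,"ax":0,"ay":0,"az":0,"jaw":255},{"dx":0,"dy":2.85,"dz":-2.6,"ax":0,"ay":0,"az":0,"jaw":255},{"dx":0,"dy":2.85,"dz":-2.6,"ax":0,"ay":0,"az":0,"jaw":255},{"dx":0,"dy":2.85,"dz":-2.6,"ax":0,"ay":0,"az":0,"jaw":255},{"dx":0,"dy":2.85,"dz":-2.6,"ax":0,"ay":0,"az":0,"jaw":255},{"dx":0,"dy":2.85,"dz":-2.6,"ax":0,"ay":0,"az":0,"jaw":255}]' 60
python3 -m handwheel '[{"dx":0,"dy":2.85,"dz":-2.6,"ax":0,"ay":0,"az":0,"jaw":255},{"dx":0,"dy":2.85,"dz":-2.6,"ax":0,"ay":0,"az":0,"jaw":255},{"dx":0,"dy":2.85,"dz":-2.6,"ax":0,"ay":0,"az":0,"jaw":255},{"dx":0,"dy":2.85,"dz":-2.6,"ax":0,"ay":0,"az":0,"jaw":255},{"dx":0,"dy":2.85,"dz":-2.6,"ax":0,"ay":0,"az":0,"jaw":255},{"dx":0,"dy":2.85,"dz":-2.6,"ax":0,"ay":0,"az":0,"jaw":255},{"dx":0,"dy":0,"dz":0,"ax":-0.125,"ay":0,"az":0,"jaw":255},{"dx":0,"dy":0,"dz":0,"ax":-0.125,"ay":0,"az":0,"jaw":255}]'
python3 - <<'E'
from bench import r
print(r.state()['joint_positions'],r.state()['tcp_rot'])
E
```

```text
t: 0.77
position: [357.1, -201.6, 231.1]
tcp_rot: [[-0.0, 0.894, 0.448], [0.0, 0.448, -0.894], [-1.0, 0.0, -0.0]]
wrist_force: [1.3, -0.2, 1.1]
opening: -0.4
t: 1.43
position: [440.2, 15.0, 230.9]
tcp_rot: [[-0.001, 0.748, 0.664], [0.0, 0.664, -0.748], [-1.0, -0.0, -0.001]]
wrist_force: [-1.9, -0.1, -0.8]
opening: 0.0
[-7.66847399e+00  7.09496985e+00 -2.62170207e+01  5.67275549e+01
  4.84735968e-03  1.30734220e+02] [[-6.72736800e-04  7.47829193e-01  6.63890839e-01]
 [ 1.75946516e-04  6.63891067e-01 -7.47829272e-01]
 [-9.99999758e-01 -3.86282991e-04 -5.78201893e-04]]
```

```bash
python3 -m handwheel '[{"dx":2.35,"dy":0,"dz":0,"ax":-0.124,"ay":0,"az":0,"jaw":255},{"dx":2.35,"dy":0,"dz":0,"ax":-0.124,"ay":0,"az":0,"jaw":255},{"dx":2.35,"dy":0,"dz":0,"ax":-0.124,"ay":0,"az":0,"jaw":255},{"dx":2.35,"dy":0,"dz":0,"ax":-0.124,"ay":0,"az":0,"jaw":255},{"dx":2.35,"dy":0,"dz":0,"ax":-0.124,"ay":0,"az":0,"jaw":255},{"dx":2.35,"dy":0,"dz":0,"ax":-0.124,"ay":0,"az":0,"jaw":255},{"dx":2.35,"dy":0,"dz":0,"ax":0,"ay":0,"az":0,"jaw":255},{"dx":2.35,"dy":0,"dz":0,"ax":0,"ay":0,"az":0,"jaw":255}]'
python3 - <<'E'
from bench import r
import cv2
cv2.imwrite("pics/w1.png",r.snapshot("wrist"));print(r.camera_model("wrist"))
E
```

```text
t: 2.1
position: [439.7, 12.7, 42.1]
tcp_rot: [[-0.0, 0.111, 0.994], [0.0, 0.994, -0.111], [-1.0, 0.0, -0.0]]
wrist_force: [-0.5, 0.3, -0.9]
opening: 0.0
{'vertical_fov': 70.63969085787394, 'cx': 319.2666090419789, 'cy': 232.64373020713558, 'k1': -0.03996569227923789, 'rvec': array([-2.80289091,  0.15684992,  0.03417337]), 'tvec': array([-432.63975977,   77.14907806,  219.9196838 ])}
```

View pics/w1.png

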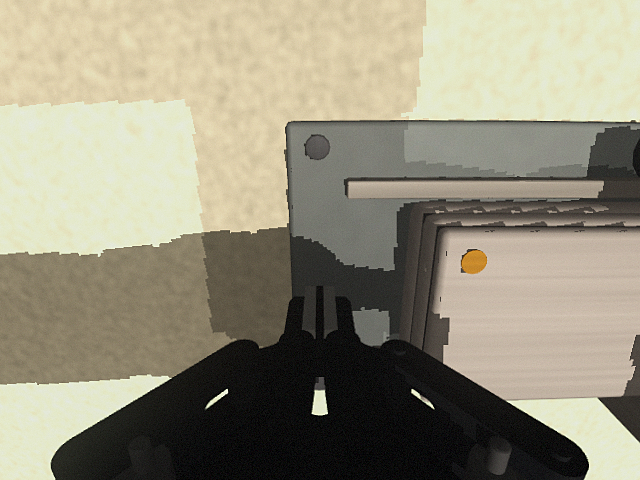

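Wrist view: the shut fingers are at (318,320) and the flask's front top corner at (438,228), with a clear gap between them. I'll push along the tool's z axis.

```bash
python3 -m handwheel '[{"dx":0,"dy":0,"dz":1,"ax":0,"ay":0,"az":0,"jaw":255},{"dx":0,"dy":0,"dz":1,"ax":0,"ay":0,"az":0,"jaw":255},{"dx":0,"dy":0,"dz":1,"ax":0,"ay":0,"az":0,"jaw":255},{"dx":0,"dy":0,"dz":1,"ax":0,"ay":0,"az":0,"jaw":255},{"dx":0,"dy":0,"dz":1,"ax":0,"ay":0,"az":0,"jaw":255},{"dx":0,"dy":0,"dz":1,"ax":0,"ay":0,"az":0,"jaw":255},{"dx":0,"dy":0,"dz":1,"ax":0,"ay":0,"az":0,"jaw":255},{"dx":0,"dy":0,"dz":0.5,"ax":0,"ay":0,"az":0,"jaw":255}]'
python3 -m handwheel '[{"dx":0,"dy":0,"dz":0.3,"ax":0,"ay":0,"az":0,"jaw":255},{"dx":0,"dy":0,"dz":0.2,"ax":0,"ay":0,"az":0,"jaw":255},{"dx":0,"dy":0,"dz":0,"ax":0,"ay":0,"az":0,"jaw":255},{"dx":0,"dy":0,"dz":0.1,"ax":0,"ay":0,"az":0,"jaw":255},{"dx":0,"dy":0,"dz":0.1,"ax":0,"ay":0,"az":0,"jaw":255},{"dx":0,"dy":0,"dz":0,"ax":0,"ay":0,"az":0,"jaw":255},{"dx":0,"dy":0,"dz":0,"ax":0,"ay":0,"az":0,"jaw":255},{"dx":0,"dy":0,"dz":0,"ax":0,"ay":0,"az":0,"jaw":255}]'
```

```text
t: 2.82
position: [516.3, 4.0, 44.5]
tcp_rot: [[0.001, 0.112, 0.994], [-0.0, 0.994, -0.112], [-1.0, -0.0, 0.001]]
wrist_force: [-5.2, 0.5, 2.3]
opening: -0.2
t: 3.48
position: [520.9, 3.5, 43.7]
tcp_rot: [[-0.001, 0.112, 0.994], [0.0, 0.994, -0.112], [-1.0, -0.0, -0.001]]
wrist_force: [-5.6, -0.0, 2.5]
opening: -0.1
```

```bash
for i in 1 2; do python3 -m handwheel '[{"dx":0,"dy":0,"dz":0.1,"ax":0,"ay":0,"az":0,"jaw":255},{"dx":0,"dy":0,"dz":0.1,"ax":0,"ay":0,"az":0,"jaw":255},{"dx":0,"dy":0,"dz":0.1,"ax":0,"ay":0,"az":0,"jaw":255},{"dx":0,"dy":0,"dz":0.1,"ax":0,"ay":0,"az":0,"jaw":255},{"dx":0,"dy":0,"dz":0.05,"ax":0,"ay":0,"az":0,"jaw":255},{"dx":0,"dy":0,"dz":0,"ax":0,"ay":0,"az":0,"jaw":255},{"dx":0,"dy":0,"dz":0,"ax":0,"ay":0,"az":0,"jaw":255},{"dx":0,"dy":0,"dz":0,"ax":0,"ay":0,"az":0,"jaw":255}]' | grep -E 'pos|force'; done
```

```text
position: [525.3, 3.0, 43.6]
wrist_force: [-5.1, 0.8, 1.8]
position: [529.8, 2.5, 43.6]
wrist_force: [-5.2, 0.7, 2.3]
```

```bash
for i in 1 2; do python3 -m handwheel '[{"dx":0,"dy":0,"dz":0.1,"ax":0,"ay":0,"az":0,"jaw":255},{"dx":0,"dy":0,"dz":0.1,"ax":0,"ay":0,"az":0,"jaw":255},{"dx":0,"dy":0,"dz":0.05,"ax":0,"ay":0,"az":0,"jaw":255},{"dx":0,"dy":0,"dz":0.05,"ax":0,"ay":0,"az":0,"jaw":255},{"dx":0,"dy":0,"dz":0,"ax":0,"ay":0,"az":0,"jaw":255},{"dx":0,"dy":0,"dz":0,"ax":0,"ay":0,"az":0,"jaw":255},{"dx":0,"dy":0,"dz":0,"ax":0,"ay":0,"az":0,"jaw":255},{"dx":0,"dy":0,"dz":0,"ax":0,"ay":0,"az":0,"jaw":255}]' | grep -E 'pos|force'; done
```

```text
position: [530.8, 2.5, 43.1]
wrist_force: [-9.3, 1.0, 2.9]
position: [530.3, 2.6, 42.0]
wrist_force: [-15.0, 1.6, 3.7]
```

Force rises to 15 N with no further travel, so the flask looks home. I'll back off, lift, and look at the flask and square end.

```bash
python3 -m handwheel '[{"dx":0,"dy":0,"dz":-2,"ax":0,"ay":0,"az":0,"jaw":255},{"dx":0,"dy":0,"dz":-3,"ax":0,"ay":0,"az":0,"jaw":255},{"dx":-4,"dy":0,"dz":0,"ax":0,"ay":0,"az":0,"jaw":255},{"dx":-4,"dy":0,"dz":0,"ax":0,"ay":0,"az":0,"jaw":255},{"dx":-4,"dy":0,"dz":0,"ax":0,"ay":0,"az":0,"jaw":255},{"dx":-4,"dy":0,"dz":0,"ax":0,"ay":0,"az":0,"jaw":255},{"dx":-4,"dy":0,"dz":0,"ax":0,"ay":0,"az":0,"jaw":255},{"dx":-4,"dy":0,"dz":0,"ax":0,"ay":0,"az":0,"jaw":255}]'
python3 -m handwheel '[{"dx":-4,"dy":0,"dz":3,"ax":0,"ay":0,"az":0,"jaw":0},{"dx":-4,"dy":0,"dz":3,"ax":0,"ay":0,"az":0,"jaw":0},{"dx":-1,"dy":0,"dz":4,"ax":0,"ay":0,"az":0,"jaw":0},{"dx":0,"dy":0,"dz":2,"ax":0,"ay":0,"az":0,"jaw":0},{"dx":0,"dy":0,"dz":0,"ax":0,"ay":0,"az":0,"jaw":0},{"dx":0,"dy":0,"dz":0,"ax":0,"ay":0,"az":0,"jaw":0},{"dx":0,"dy":0,"dz":0,"ax":0,"ay":0,"az":0,"jaw":0},{"dx":0,"dy":0,"dz":0,"ax":0,"ay":0,"az":0,"jaw":0}]'
python3 - <<'E'
from h import *
import pickle
C=cam("wrist");w=r.snapshot("wrist");cv2.imwrite("pics/w2.png",w);pickle.dump(C,open("w2.pkl","wb"))
t=r.snapshot("top");cv2.imwrite("pics/top2.png",t)
print(-cv2.Rodrigues(C[2])[0].T@C[3], proj("wrist",[[609.5,-3.4,220]],C))
E
```

```text
t: 6.82
position: [487.8, 7.2, 286.7]
tcp_rot: [[0.004, 0.112, 0.994], [-0.001, 0.994, -0.112], [-1.0, -0.0, 0.004]]
wrist_force: [1.5, -0.2, -0.7]
opening: -0.1
t: 7.48
position: [595.3, -4.8, 360.2]
tcp_rot: [[0.0, 0.112, 0.994], [0.0, 0.994, -0.112], [-1.0, 0.0, 0.0]]
wrist_force: [-0.8, -0.9, 0.8]
opening: 85.6
[604.6512214   77.86180306 501.55996768] [[335.21798644 213.1343382 ]]
```

View pics/w2.png

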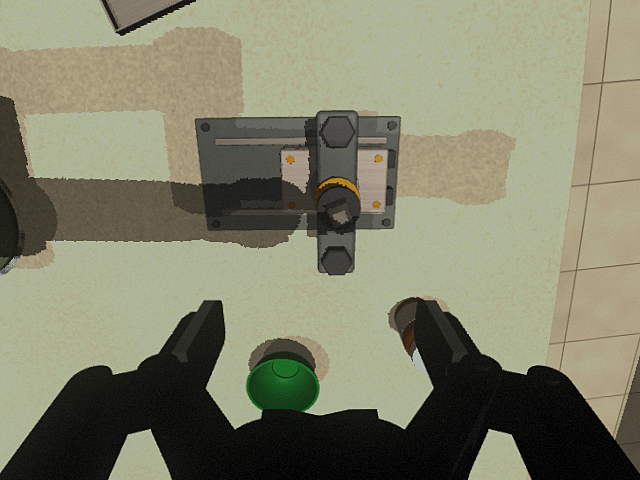

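The flask, (281–388, 150–210), reaches the stops; the square end is at (340,214). Next is an enlarged view to get its angle.

```bash
python3 - <<'E'
import cv2,numpy as np
a=cv2.imread("pics/w2.png");t=cv2.imread("pics/top2.png")
c1=cv2.resize(a[180:240,305:375],None,fx=7,fy=7,interpolation=cv2.INTER_CUBIC)
c2=cv2.resize(a[105:279,185:410],(400,309),interpolation=cv2.INTER_CUBIC)
im=np.zeros((420,490+310,3),np.uint8);im[:,:490]=c1;c2=cv2.resize(a[130:220,270:395][:,:],(310,223),interpolation=cv2.INTER_CUBIC);im[:223,490:]=c2
cv2.imwrite("pics/crop2.png",np.clip(im*2.,0,255).astype(np.uint8))
E
```

```text
(no output)
```

View pics/crop2.png

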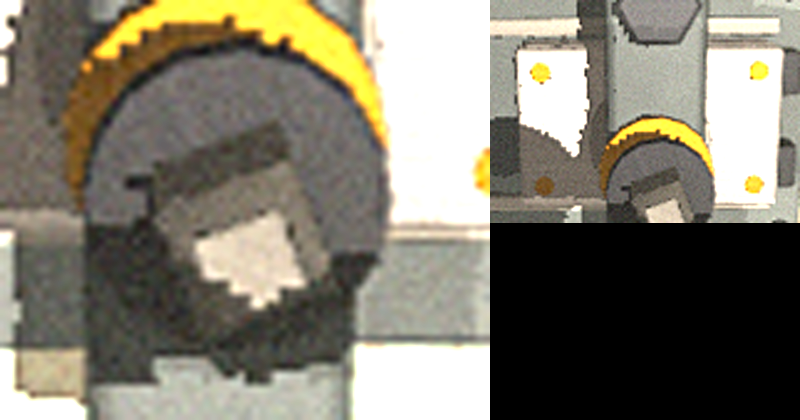

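```bash
python3 - <<'E'
from h import *
import pickle
np.set_printoptions(precision=1,suppress=True)
C=pickle.load(open("w2.pkl","rb"))
q=lambda c:np.array(c,float)/7+[305,180]
uw=q([250,258]);ut=np.array([203,146])/4+[280,185]
for z in(190,200,210,220,230):
    print(z,ray("wrist",uw,z,C)[0][:2],ray("top",ut,z)[0][:2],"collar",ray("wrist",q([238,198]),z-30,C)[0][:2])
for z in(205,215):
    for a,b in(([192,238],[280,210]),([155,200],[285,158]),([280,210],[307,278])):
        p=ray("wrist",[q(a),q(b)],z,C);d=p[1]-p[0];print(z,np.degrees(np.arctan2(d[1],d[0])),np.hypot(*d[:2]))
p=609.5,-3.4;a=np.radians(-5.59);R=np.array([[np.cos(a),-np.sin(a)],[np.sin(a),np.cos(a)]])
f=np.array([[518,47],[518,200],[783,47],[777,203]])*[125/310,90/223]+[270-490*125/310,130]
print((ray("wrist",f,66,C)[:,:2]-p)@R)
E
```

```text
190 [614.9 -16.3] [613.5  -4.6] collar [615.  -15.9]
200 [614.6 -13.3] [612.3  -4.3] collar [614.7 -13.2]
210 [614.2 -10.3] [611.  -4.] collar [614.4 -10.4]
220 [613.9  -7.3] [609.7  -3.7] collar [614.1  -7.7]
230 [613.6  -4.2] [608.4  -3.4] collar [613.8  -5. ]
205 11.927897765977747 11.95913506075504
205 12.074959719065566 17.581182481333048
205 -74.22048196524614 9.940840765926243
215 11.927897765977633 11.555873111603342
215 12.07495971906549 16.988345133163932
215 -74.22048196524669 9.605635686034608
[[-60.8  40.9]
 [-64.9 -39.5]
 [ 73.6  39. ]
 [ 74.5 -43.3]]
```

Spindle axis is at about (611.5,-4), top z≈225, flats at about 13°. Now to the crank.

```bash
python3 -m handwheel '[{"dx":0,"dy":3.33,"dz":-1.97,"ax":0,"ay":0,"az":0,"jaw":0},{"dx":0,"dy":3.33,"dz":-1.97,"ax":0,"ay":0,"az":0,"jaw":0},{"dx":0,"dy":3.33,"dz":-1.97,"ax":0,"ay":0,"az":0,"jaw":0},{"dx":0,"dy":3.33,"dz":-1.97,"ax":0,"ay":0,"az":0,"jaw":0},{"dx":0,"dy":3.33,"dz":-1.97,"ax":0,"ay":0,"az":0,"jaw":0},{"dx":0,"dy":3.33,"dz":-1.97,"ax":0,"ay":0,"az":0,"jaw":0},{"dx":0,"dy":3.33,"dz":-1.97,"ax":0,"ay":0,"az":0,"jaw":0},{"dx":0,"dy":3.33,"dz":-1.97,"ax":0,"ay":0,"az":0,"jaw":0}]'
python3 -m handwheel '[{"dx":0,"dy":3.33,"dz":-1.97,"ax":0,"ay":0,"az":0,"jaw":0},{"dx":0,"dy":3.33,"dz":-1.97,"ax":0,"ay":0,"az":0,"jaw":0},{"dx":2.5,"dy":0,"dz":0,"ax":-0.122,"ay":0,"az":0,"jaw":0},{"dx":2.5,"dy":0,"dz":0,"ax":-0.122,"ay":0,"az":0,"jaw":0},{"dx":2.5,"dy":0,"dz":0,"ax":-0.122,"ay":0,"az":0,"jaw":0},{"dx":2.5,"dy":0,"dz":0,"ax":-0.122,"ay":0,"az":0,"jaw":0},{"dx":2.5,"dy":0,"dz":0,"ax":-0.122,"ay":0,"az":0,"jaw":0},{"dx":2.5,"dy":0,"dz":0,"ax":-0.122,"ay":0,"az":0,"jaw":0}]'
python3 -m handwheel '[{"dx":0,"dy":0,"dz":0,"ax":-0.122,"ay":0,"az":0,"jaw":0},{"dx":0,"dy":0,"dz":0,"ax":-0.122,"ay":0,"az":0,"jaw":0},{"dx":0,"dy":0,"dz":0,"ax":-0.122,"ay":0,"az":0,"jaw":0},{"dx":0,"dy":0,"dz":0,"ax":-0.122,"ay":0,"az":0,"jaw":0},{"dx":0,"dy":0,"dz":0,"ax":-0.122,"ay":0,"az":0,"jaw":0},{"dx":0,"dy":0,"dz":0,"ax":-0.122,"ay":0,"az":0,"jaw":0},{"dx":0,"dy":0,"dz":0,"ax":0,"ay":0,"az":0,"jaw":0},{"dx":0,"dy":0,"dz":0,"ax":0,"ay":0,"az":0,"jaw":0}]'
python3 - <<'E'
from h import *
import pickle
C=cam("wrist");w=r.snapshot("wrist");cv2.imwrite("pics/w3.png",w);pickle.dump(C,open("w3.pkl","wb"))
print(r.state()['joint_positions'],proj("wrist",[[436.9,348,69],[511.2,331.6,105]],C))
E
```

```text
t: 8.25
position: [467.6, 278.7, 360.5]
tcp_rot: [[0.001, 0.112, 0.994], [0.0, 0.994, -0.112], [-1.0, 0.001, 0.001]]
wrist_force: [1.0, 0.1, 0.1]
opening: 85.2
t: 8.92
position: [436.9, 347.8, 209.3]
tcp_rot: [[0.001, -0.586, 0.81], [0.0, 0.81, 0.586], [-1.0, -0.0, 0.001]]
wrist_force: [0.6, -0.5, -0.0]
opening: 85.6
t: 9.58
position: [437.2, 347.8, 210.3]
tcp_rot: [[0.0, -0.975, 0.22], [0.0, 0.22, 0.975], [-1.0, -0.0, 0.0]]
wrist_force: [-0.5, -0.9, -0.6]
opening: 85.5
[ 3.09327664e+01  2.04303282e+01 -1.16945035e+01  5.78537127e+01
 -4.30835580e-04  4.36275633e+01] [[321.34181059 217.15133102]
 [321.88545826 315.66850597]]
```

View pics/w3.png

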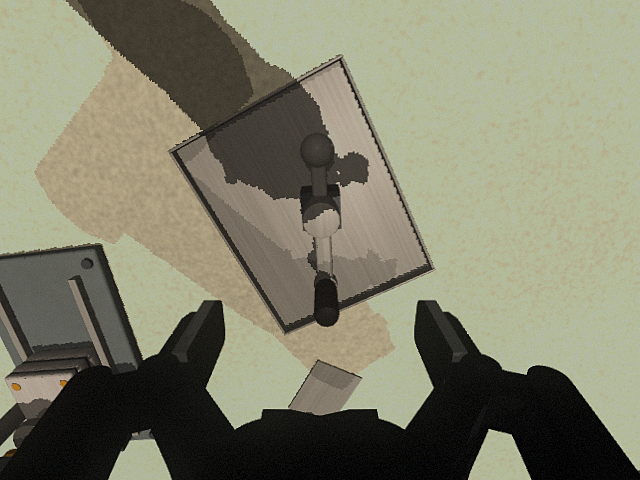

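The wrist view shows the hub top at (323,220) and the handle top at (326,314), within 2–3 mm of prediction. Descend and grasp.

```bash
python3 -m handwheel '[{"dx":3,"dy":-0.2,"dz":0.15,"ax":-0.02,"ay":0,"az":0,"jaw":0},{"dx":3,"dy":0,"dz":0,"ax":0,"ay":0,"az":0,"jaw":0},{"dx":3,"dy":0,"dz":0,"ax":0,"ay":0,"az":0,"jaw":0},{"dx":3,"dy":0,"dz":0,"ax":0,"ay":0,"az":0,"jaw":0},{"dx":2.5,"dy":0,"dz":0,"ax":0,"ay":0,"az":0,"jaw":0},{"dx":1.5,"dy":0,"dz":0,"ax":0,"ay":0,"az":0,"jaw":0},{"dx":0.8,"dy":0,"dz":0,"ax":0,"ay":0,"az":0,"jaw":0},{"dx":0,"dy":0,"dz":0,"ax":0,"ay":0,"az":0,"jaw":0}]'
python3 -m handwheel '[{"dx":0,"dy":0,"dz":0,"ax":0,"ay":0,"az":0,"jaw":255},{"dx":0,"dy":0,"dz":0,"ax":0,"ay":0,"az":0,"jaw":255},{"dx":0,"dy":0,"dz":0,"ax":0,"ay":0,"az":0,"jaw":255},{"dx":0,"dy":0,"dz":0,"ax":0,"ay":0,"az":0,"jaw":255},{"dx":0,"dy":0,"dz":0,"ax":0,"ay":0,"az":0,"jaw":255},{"dx":0,"dy":0,"dz":0,"ax":0,"ay":0,"az":0,"jaw":255},{"dx":-0.5,"dy":0,"dz":0,"ax":0,"ay":0,"az":0,"jaw":255},{"dx":-0.5,"dy":0,"dz":0,"ax":0,"ay":0,"az":0,"jaw":255}]' 70
```

```text
t: 10.3
position: [438.6, 348.2, 40.3]
tcp_rot: [[-0.003, -0.98, 0.199], [-0.002, 0.199, 0.98], [-1.0, 0.002, -0.002]]
wrist_force: [0.3, -0.1, -0.3]
opening: 85.6
t: 10.97
position: [438.8, 348.4, 51.6]
tcp_rot: [[-0.002, -0.98, 0.198], [-0.001, 0.198, 0.98], [-1.0, 0.002, -0.001]]
wrist_force: [0.4, 1.3, -5.6]
opening: 32.2
```

```bash
python3 -m handwheel '[{"dx":-4,"dy":0,"dz":0,"ax":0,"ay":0,"az":0,"jaw":255},{"dx":-4,"dy":0,"dz":0,"ax":0,"ay":0,"az":0,"jaw":255},{"dx":-4,"dy":0,"dz":0,"ax":0,"ay":0,"az":0,"jaw":255},{"dx":-4,"dy":0,"dz":0,"ax":0,"ay":0,"az":0,"jaw":255},{"dx":-4,"dy":0,"dz":0,"ax":0,"ay":0,"az":0,"jaw":255},{"dx":-4,"dy":0,"dz":0,"ax":0,"ay":0,"az":0,"jaw":255},{"dx":-0.5,"dy":-2.3,"dz":-3,"ax":0,"ay":0,"az":0,"jaw":255},{"dx":0,"dy":-2.4,"dz":-3.12,"ax":0,"ay":0,"az":0,"jaw":255}]'
python3 -m handwheel '[{"dx":0,"dy":-2.4,"dz":-3.12,"ax":0,"ay":0,"az":0,"jaw":255},{"dx":0,"dy":-2.4,"dz":-3.12,"ax":0,"ay":0,"az":0,"jaw":255},{"dx":0,"dy":-2.4,"dz":-3.12,"ax":0,"ay":0,"az":0,"jaw":255},{"dx":0,"dy":-2.4,"dz":-3.12,"ax":0,"ay":0,"az":0,"jaw":255},{"dx":0,"dy":-2.4,"dz":-3.12,"ax":0,"ay":0,"az":0,"jaw":255},{"dx":0,"dy":-2.4,"dz":-3.12,"ax":0,"ay":0,"az":0,"jaw":255},{"dx":0,"dy":-2.4,"dz":-3.12,"ax":0,"ay":0,"az":0,"jaw":255},{"dx":0,"dy":-2.4,"dz":-3.12,"ax":0,"ay":0,"az":0,"jaw":255}]'
python3 -m handwheel '[{"dx":0,"dy":0,"dz":0,"ax":-0.108,"ay":0,"az":0,"jaw":255},{"dx":0,"dy":0,"dz":0,"ax":-0.108,"ay":0,"az":0,"jaw":255},{"dx":0,"dy":0,"dz":0,"ax":-0.108,"ay":0,"az":0,"jaw":255},{"dx":0,"dy":0,"dz":0,"ax":-0.108,"ay":0,"az":0,"jaw":255},{"dx":0,"dy":0,"dz":0,"ax":0,"ay":0,"az":0,"jaw":255},{"dx":0,"dy":0,"dz":0,"ax":0,"ay":0,"az":0,"jaw":255},{"dx":0,"dy":0,"dz":0,"ax":0,"ay":0,"az":0,"jaw":255},{"dx":0,"dy":0,"dz":0,"ax":0,"ay":0,"az":0,"jaw":255}]'
python3 - <<'E'
from h import *
import pickle
C=cam("wrist");w=r.snapshot("wrist");cv2.imwrite("pics/w4.png",w);pickle.dump(C,open("w4.pkl","wb"))
s=r.snapshot("scene");K=cam("scene");c=proj("scene",[[611,-4,230]])[0].astype(int);print(r.state()['joint_positions'],c)
b=cv2.resize(s[c[1]-50:c[1]+70,c[0]-60:c[0]+60],(480,480),interpolation=cv2.INTER_CUBIC)
im=np.hstack([cv2.resize(w,(320,240)),np.zeros((240,0,3),np.uint8)]);o=np.zeros((480,800,3),np.uint8);o[:240,:320]=im;o[240:,:320]=cv2.resize(w[100:340,160:480],(320,240));o[:,320:]=b
cv2.imwrite("pics/c4.png",np.clip(o*1.6,0,255).astype(np.uint8))
E
```

```text
t: 11.63
position: [474.6, 281.3, 300.8]
tcp_rot: [[0.006, -0.981, 0.192], [0.003, 0.193, 0.981], [-1.0, -0.005, 0.004]]
wrist_force: [0.6, -0.4, -7.4]
opening: 32.1
t: 12.3
position: [612.4, -4.6, 296.3]
tcp_rot: [[-0.002, -0.98, 0.198], [0.001, 0.198, 0.98], [-1.0, 0.002, 0.0]]
wrist_force: [0.4, 0.6, -6.7]
opening: 32.1
t: 12.97
position: [612.5, -2.7, 296.7]
tcp_rot: [[-0.001, -0.973, -0.23], [0.0, -0.23, 0.973], [-1.0, 0.001, 0.0]]
wrist_force: [-0.2, -0.0, -7.0]
opening: 32.1
[-7.15725962e+00  2.38333104e+01  6.14810812e+00  7.23248107e+01
 -5.75522038e-04 -2.04764669e+01] [304 230]
```

View pics/c4.png

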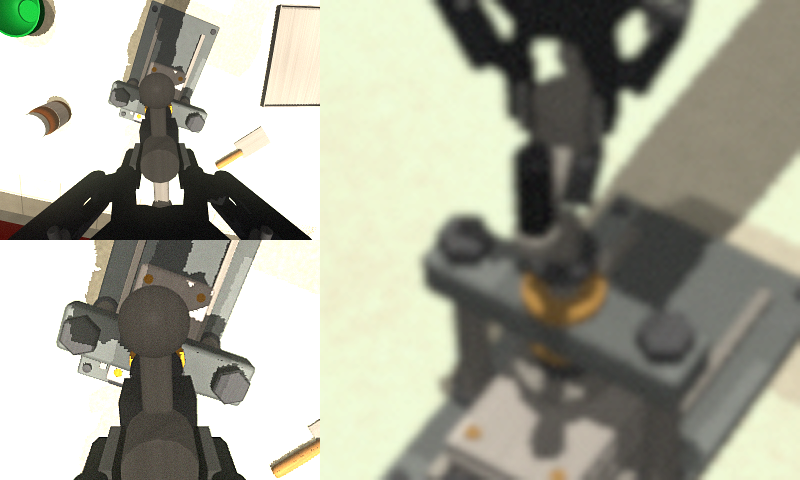

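The crank is held in line with the gripper, hub above the square end. Lower gently and watch the force.

```bash
python3 -m handwheel '[{"dx":0.8,"dy":0.1,"dz":-0.1,"ax":0,"ay":0,"az":0,"jaw":255},{"dx":0.8,"dy":0,"dz":0,"ax":0,"ay":0,"az":0,"jaw":255},{"dx":0.8,"dy":0,"dz":0,"ax":0,"ay":0,"az":0,"jaw":255},{"dx":0.5,"dy":0,"dz":0,"ax":0,"ay":0,"az":0,"jaw":255},{"dx":0.4,"dy":0,"dz":0,"ax":0,"ay":0,"az":0,"jaw":255},{"dx":0.4,"dy":0,"dz":0,"ax":0,"ay":0,"az":0,"jaw":255},{"dx":0.3,"dy":0,"dz":0,"ax":0,"ay":0,"az":0,"jaw":255},{"dx":0,"dy":0,"dz":0,"ax":0,"ay":0,"az":0,"jaw":255}]'
python3 -m handwheel '[{"dx":0.3,"dy":0,"dz":0,"ax":0,"ay":0,"az":0,"jaw":255},{"dx":0.3,"dy":0,"dz":0,"ax":0,"ay":0,"az":0,"jaw":255},{"dx":0.2,"dy":0,"dz":0,"ax":0,"ay":0,"az":0,"jaw":255},{"dx":0.2,"dy":0,"dz":0,"ax":0,"ay":0,"az":0,"jaw":255},{"dx":0,"dy":0,"dz":0,"ax":0,"ay":0,"az":0,"jaw":255},{"dx":0,"dy":0,"dz":0,"ax":0,"ay":0,"az":0,"jaw":255},{"dx":0,"dy":0,"dz":0,"ax":0,"ay":0,"az":0,"jaw":255},{"dx":0,"dy":0,"dz":0,"ax":0,"ay":0,"az":0,"jaw":255}]'
```

```text
t: 13.73
position: [611.9, -4.0, 256.3]
tcp_rot: [[-0.0, -0.973, -0.231], [0.0, -0.231, 0.973], [-1.0, 0.0, 0.0]]
wrist_force: [0.8, 0.3, -8.2]
opening: 31.9
t: 14.4
position: [612.0, -4.1, 247.1]
tcp_rot: [[0.0, -0.973, -0.231], [-0.0, -0.231, 0.973], [-1.0, -0.0, -0.0]]
wrist_force: [0.4, -0.3, -6.6]
opening: 32.0
```

```bash
for i in 1 2; do python3 -m handwheel '[{"dx":0.2,"dy":0,"dz":0,"ax":0,"ay":0,"az":0,"jaw":255},{"dx":0.2,"dy":0,"dz":0,"ax":0,"ay":0,"az":0,"jaw":255},{"dx":0.2,"dy":0,"dz":0,"ax":0,"ay":0,"az":0,"jaw":255},{"dx":0.2,"dy":0,"dz":0,"ax":0,"ay":0,"az":0,"jaw":255},{"dx":0,"dy":0,"dz":0,"ax":0,"ay":0,"az":0,"jaw":255},{"dx":0,"dy":0,"dz":0,"ax":0,"ay":0,"az":0,"jaw":255},{"dx":0,"dy":0,"dz":0,"ax":0,"ay":0,"az":0,"jaw":255},{"dx":0,"dy":0,"dz":0,"ax":0,"ay":0,"az":0,"jaw":255}]'|grep -E 'pos|force'; done
```

```text
position: [612.0, -4.1, 239.0]
wrist_force: [1.9, -0.0, -6.5]
position: [612.9, -4.2, 236.8]
wrist_force: [-8.5, 0.5, 22.4]
```

The crank stopped under load with its underside at z≈199.5. That matches the collar, since the square end's top was measured at about 228. Release it, shut the fingers and set them behind the handle.

```bash
python3 -m handwheel '[{"dx":-0.5,"dy":0,"dz":0,"ax":0,"ay":0,"az":0,"jaw":255},{"dx":0,"dy":0,"dz":0,"ax":0,"ay":0,"az":0,"jaw":0},{"dx":0,"dy":0,"dz":0,"ax":0,"ay":0,"az":0,"jaw":0},{"dx":0,"dy":0,"dz":0,"ax":0,"ay":0,"az":0,"jaw":0},{"dx":0,"dy":0,"dz":0,"ax":0,"ay":0,"az":0,"jaw":0},{"dx":-3,"dy":0,"dz":0,"ax":0,"ay":0,"az":0,"jaw":0},{"dx":-3,"dy":0,"dz":0,"ax":0,"ay":0,"az":0,"jaw":0},{"dx":-3.2,"dy":0,"dz":0,"ax":0,"ay":0,"az":0,"jaw":0}]'
python3 -m handwheel '[{"dx":0,"dy":-2.65,"dz":2.65,"ax":0,"ay":0,"az":0,"jaw":255},{"dx":0,"dy":-2.65,"dz":2.65,"ax":0,"ay":0,"az":0,"jaw":255},{"dx":0,"dy":0,"dz":0,"ax":0,"ay":0,"az":0,"jaw":255},{"dx":0,"dy":0,"dz":0,"ax":0,"ay":0,"az":0,"jaw":255},{"dx":0,"dy":0,"dz":0,"ax":0,"ay":0,"az":0,"jaw":255},{"dx":2,"dy":0,"dz":0,"ax":0,"ay":0,"az":0,"jaw":255},{"dx":2,"dy":0,"dz":0,"ax":0,"ay":0,"az":0,"jaw":255},{"dx":2.2,"dy":0,"dz":0,"ax":0,"ay":0,"az":0,"jaw":255}]'
python3 - <<'E'
from h import *
s=r.snapshot("scene");w=r.snapshot("wrist");cv2.imwrite("pics/s5.png",s);cv2.imwrite("pics/w5.png",w)
import numpy as np
p=proj("scene",[[612,-4,66],[612,-4,77],[612,-4,91],[612,-4,200]]);print(p)
b=cv2.resize(s[200:300,255:355],(600,600),interpolation=cv2.INTER_CUBIC)
o=np.zeros((600,800,3),np.uint8);o[:,:600]=b;o[:150,600:]=cv2.resize(w,(200,150))
cv2.imwrite("pics/c5.png",np.clip(o*2.,0,255).astype(np.uint8))
E
```

```text
t: 16.4
position: [611.4, -4.0, 327.8]
tcp_rot: [[-0.003, -0.973, -0.231], [0.0, -0.231, 0.973], [-1.0, 0.002, 0.001]]
wrist_force: [1.2, 0.4, 0.4]
opening: 85.2
t: 17.07
position: [651.1, 58.4, 266.0]
tcp_rot: [[0.001, -0.973, -0.23], [-0.0, -0.23, 0.973], [-1.0, -0.001, -0.001]]
wrist_force: [0.1, -0.3, 0.5]
opening: 0.2
[[305.43550224 275.50809803]
 [305.37605453 272.76691861]
 [305.29951197 269.23017126]
 [304.66805393 239.73245921]]
```

View pics/c5.png

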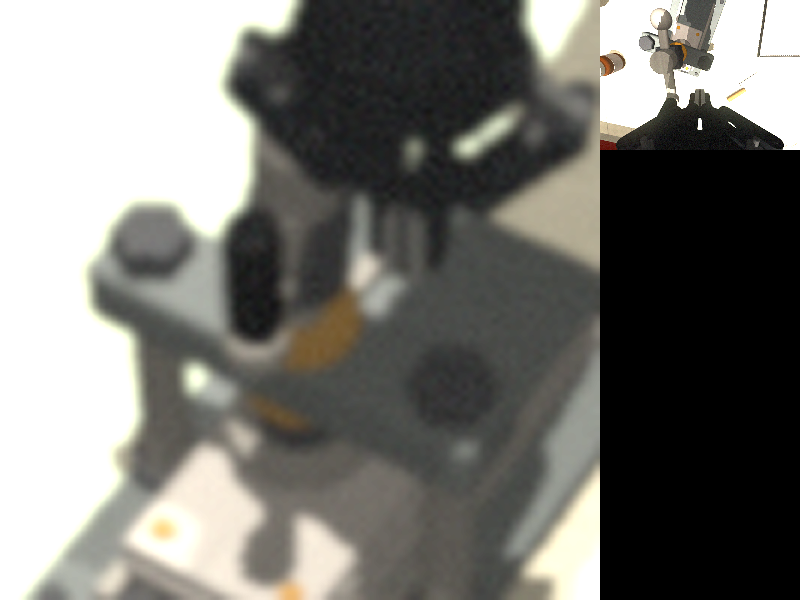

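The scene crop shows the foot disc at about (290,435), well above the flask, so the screw is near its top end. The fingers are behind the handle. Winding starts with a first quarter turn.

```bash
python3 -m handwheel '[{"dx":0.04,"dy":-0.93,"dz":-1.14,"ax":0,"ay":0,"az":0,"jaw":255},{"dx":0.04,"dy":-0.69,"dz":-1.3,"ax":0,"ay":0,"az":0,"jaw":255},{"dx":0.04,"dy":-0.43,"dz":-1.41,"ax":0,"ay":0,"az":0,"jaw":255},{"dx":0.04,"dy":-0.14,"dz":-1.46,"ax":0,"ay":0,"az":0,"jaw":255},{"dx":0.04,"dy":0.14,"dz":-1.46,"ax":0,"ay":0,"az":0,"jaw":255},{"dx":0.04,"dy":0.43,"dz":-1.41,"ax":0,"ay":0,"az":0,"jaw":255},{"dx":0.04,"dy":0.69,"dz":-1.3,"ax":0,"ay":0,"az":0,"jaw":255},{"dx":0.04,"dy":0.93,"dz":-1.14,"ax":0,"ay":0,"az":0,"jaw":255}]'
python3 - <<'E'
from h import *
cv2.imwrite("pics/w6.png",r.snapshot("wrist"))
E
```

```text
t: 17.83
position: [676.1, -45.1, 262.8]
tcp_rot: [[0.001, -0.973, -0.231], [0.0, -0.231, 0.973], [-1.0, -0.001, 0.0]]
wrist_force: [0.5, 3.8, -0.5]
opening: 0.1
```

View pics/w6.png

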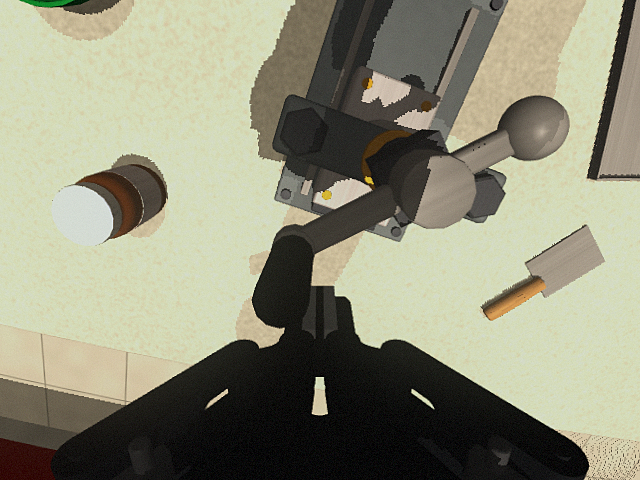

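The handle is being carried along: handle at (280,275), fingers at (320,310). I'll continue for three more quarters.

```bash
python3 -m handwheel '[{"dx":0.03,"dy":1.14,"dz":-0.93,"ax":0,"ay":0,"az":0,"jaw":255},{"dx":0.03,"dy":1.3,"dz":-0.69,"ax":0,"ay":0,"az":0,"jaw":255},{"dx":0.03,"dy":1.41,"dz":-0.43,"ax":0,"ay":0,"az":0,"jaw":255},{"dx":0.03,"dy":1.46,"dz":-0.14,"ax":0,"ay":0,"az":0,"jaw":255},{"dx":0.03,"dy":1.46,"dz":0.14,"ax":0,"ay":0,"az":0,"jaw":255},{"dx":0.03,"dy":1.41,"dz":0.43,"ax":0,"ay":0,"az":0,"jaw":255},{"dx":0.03,"dy":1.3,"dz":0.69,"ax":0,"ay":0,"az":0,"jaw":255},{"dx":0.03,"dy":1.14,"dz":0.93,"ax":0,"ay":0,"az":0,"jaw":255}]' |grep -E 'pos|force'
python3 -m handwheel '[{"dx":0.03,"dy":0.93,"dz":1.14,"ax":0,"ay":0,"az":0,"jaw":255},{"dx":0.03,"dy":0.69,"dz":1.3,"ax":0,"ay":0,"az":0,"jaw":255},{"dx":0.03,"dy":0.43,"dz":1.41,"ax":0,"ay":0,"az":0,"jaw":255},{"dx":0.03,"dy":0.14,"dz":1.46,"ax":0,"ay":0,"az":0,"jaw":255},{"dx":0.03,"dy":-0.14,"dz":1.46,"ax":0,"ay":0,"az":0,"jaw":255},{"dx":0.03,"dy":-0.43,"dz":1.41,"ax":0,"ay":0,"az":0,"jaw":255},{"dx":0.03,"dy":-0.69,"dz":1.3,"ax":0,"ay":0,"az":0,"jaw":255},{"dx":0.03,"dy":-0.93,"dz":1.14,"ax":0,"ay":0,"az":0,"jaw":255}]'|grep -E 'pos|force'
python3 -m handwheel '[{"dx":0.03,"dy":-1.14,"dz":0.93,"ax":0,"ay":0,"az":0,"jaw":255},{"dx":0.03,"dy":-1.3,"dz":0.69,"ax":0,"ay":0,"az":0,"jaw":255},{"dx":0.03,"dy":-1.41,"dz":0.43,"ax":0,"ay":0,"az":0,"jaw":255},{"dx":0.03,"dy":-1.46,"dz":0.14,"ax":0,"ay":0,"az":0,"jaw":255},{"dx":0.03,"dy":-1.46,"dz":-0.14,"ax":0,"ay":0,"az":0,"jaw":255},{"dx":0.03,"dy":-1.41,"dz":-0.43,"ax":0,"ay":0,"az":0,"jaw":255},{"dx":0.03,"dy":-1.3,"dz":-0.69,"ax":0,"ay":0,"az":0,"jaw":255},{"dx":0.03,"dy":-1.14,"dz":-0.93,"ax":0,"ay":0,"az":0,"jaw":255}]'|grep -E 'pos|force'
```

```text
position: [573.8, -69.0, 261.3]
wrist_force: [7.4, 2.6, -1.6]
position: [546.9, 35.3, 258.0]
wrist_force: [0.9, -3.8, -0.2]
position: [649.0, 60.4, 254.2]
wrist_force: [-8.1, -4.0, -2.7]
```

```bash
python3 -m handwheel '[{"dx":0.03,"dy":-0.93,"dz":-1.14,"ax":0,"ay":0,"az":0,"jaw":255},{"dx":0.03,"dy":-0.69,"dz":-1.3,"ax":0,"ay":0,"az":0,"jaw":255},{"dx":0.03,"dy":-0.43,"dz":-1.41,"ax":0,"ay":0,"az":0,"jaw":255},{"dx":0.03,"dy":-0.14,"dz":-1.46,"ax":0,"ay":0,"az":0,"jaw":255},{"dx":0.03,"dy":0.14,"dz":-1.46,"ax":0,"ay":0,"az":0,"jaw":255},{"dx":0.03,"dy":0.43,"dz":-1.41,"ax":0,"ay":0,"az":0,"jaw":255},{"dx":0.03,"dy":0.69,"dz":-1.3,"ax":0,"ay":0,"az":0,"jaw":255},{"dx":0.03,"dy":0.93,"dz":-1.14,"ax":0,"ay":0,"az":0,"jaw":255}]'|grep -E 'pos|force'
python3 -m handwheel '[{"dx":0.03,"dy":1.14,"dz":-0.93,"ax":0,"ay":0,"az":0,"jaw":255},{"dx":0.03,"dy":1.3,"dz":-0.69,"ax":0,"ay":0,"az":0,"jaw":255},{"dx":0.03,"dy":1.41,"dz":-0.43,"ax":0,"ay":0,"az":0,"jaw":255},{"dx":0.03,"dy":1.46,"dz":-0.14,"ax":0,"ay":0,"az":0,"jaw":255},{"dx":0.03,"dy":1.46,"dz":0.14,"ax":0,"ay":0,"az":0,"jaw":255},{"dx":0.03,"dy":1.41,"dz":0.43,"ax":0,"ay":0,"az":0,"jaw":255},{"dx":0.03,"dy":1.3,"dz":0.69,"ax":0,"ay":0,"az":0,"jaw":255},{"dx":0.03,"dy":1.14,"dz":0.93,"ax":0,"ay":0,"az":0,"jaw":255}]' |grep -E 'pos|force'
python3 - <<'E'
from h import *
s=r.snapshot("scene");a=cv2.imread("pics/s5.png")
f=lambda s:cv2.resize(s[235:300,275:340],(400,400),interpolation=cv2.INTER_CUBIC)
cv2.imwrite("pics/c7.png",np.clip(np.hstack([f(a),f(s)])*2.,0,255).astype(np.uint8))
E
```

```text
position: [676.2, -44.1, 253.0]
wrist_force: [1.5, 2.4, 0.6]
position: [574.0, -69.2, 251.9]
wrist_force: [7.4, 4.0, -1.8]
```

View pics/c7.png

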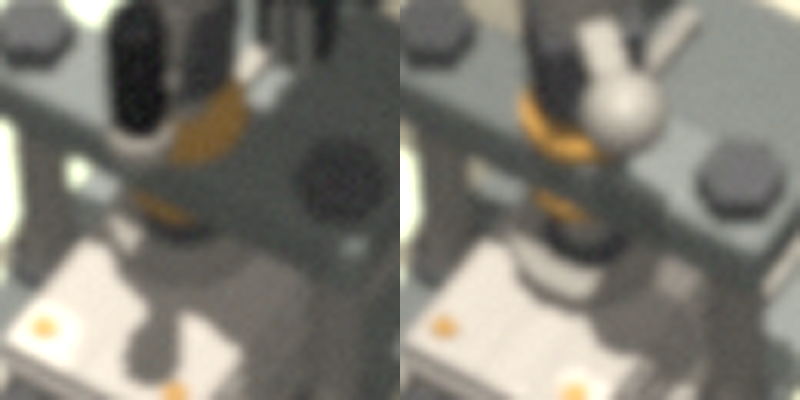

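```bash
python3 - <<'E'
from h import *
t=np.linspace(0,2*np.pi,90)
for z in(66,70,74,78,84,88,91):
    p=(proj("scene",np.c_[611+30*np.cos(t),-4+30*np.sin(t),z+0*t])-[275,235])*400/65
    print(z,p[:,1].max().round(1),p[:,0].min().round(),p[:,0].max().round())
p=(proj("scene",[[611+70,-4+36.5,66],[611+71*.995-43*.097,-4-71*.097-43*.995,66],[611+71*.995+43*.097,-4-71*.097+43*.995,66]])-[275,235])*400/65;print(p)
E
```

```text
66 309.5 112.0 265.0
70 303.5 112.0 265.0
74 297.4 111.0 265.0
78 291.3 111.0 265.0
84 282.1 111.0 265.0
88 275.9 110.0 265.0
91 271.2 110.0 265.0
[[192.05178294 414.26026818]
 [ -3.50850427 326.15382159]
 [184.9498843  423.15599255]]
```

The foot has dropped from z≈84 to ≈69, so roughly 1 to 2.5 rad remain. Now smaller steps with force checks.

```bash
python3 -m handwheel '[{"dx":0.01,"dy":0.233,"dz":0.285,"ax":0,"ay":0,"az":0,"jaw":255},{"dx":0.01,"dy":0.233,"dz":0.285,"ax":0,"ay":0,"az":0,"jaw":255},{"dx":0.01,"dy":0.233,"dz":0.285,"ax":0,"ay":0,"az":0,"jaw":255},{"dx":0.01,"dy":0.233,"dz":0.285,"ax":0,"ay":0,"az":0,"jaw":255},{"dx":0.01,"dy":0.173,"dz":0.325,"ax":0,"ay":0,"az":0,"jaw":255},{"dx":0.01,"dy":0.173,"dz":0.325,"ax":0,"ay":0,"az":0,"jaw":255},{"dx":0.01,"dy":0.173,"dz":0.325,"ax":0,"ay":0,"az":0,"jaw":255},{"dx":0.01,"dy":0.173,"dz":0.325,"ax":0,"ay":0,"az":0,"jaw":255}]'
```

```text
t: 21.93
position: [550.5, -48.1, 249.6]
tcp_rot: [[-0.001, -0.973, -0.231], [-0.001, -0.231, 0.973], [-1.0, 0.001, -0.0]]
wrist_force: [2.3, -1.9, 0.1]
opening: -0.1
```

```bash
python3 -m handwheel '[{"dx":0.01,"dy":0.107,"dz":0.352,"ax":0,"ay":0,"az":0,"jaw":255},{"dx":0.01,"dy":0.107,"dz":0.352,"ax":0,"ay":0,"az":0,"jaw":255},{"dx":0.01,"dy":0.107,"dz":0.352,"ax":0,"ay":0,"az":0,"jaw":255},{"dx":0.01,"dy":0.107,"dz":0.352,"ax":0,"ay":0,"az":0,"jaw":255},{"dx":0.01,"dy":0.036,"dz":0.366,"ax":0,"ay":0,"az":0,"jaw":255},{"dx":0.01,"dy":0.036,"dz":0.366,"ax":0,"ay":0,"az":0,"jaw":255},{"dx":0.01,"dy":0.036,"dz":0.366,"ax":0,"ay":0,"az":0,"jaw":255},{"dx":0.01,"dy":0.036,"dz":0.366,"ax":0,"ay":0,"az":0,"jaw":255}]'|grep -E 'pos|force'
```

```text
position: [538.9, -21.3, 249.2]
wrist_force: [2.5, -2.7, -0.3]
```

```bash
python3 -m handwheel '[{"dx":0.01,"dy":-0.036,"dz":0.366,"ax":0,"ay":0,"az":0,"jaw":255},{"dx":0.01,"dy":-0.036,"dz":0.366,"ax":0,"ay":0,"az":0,"jaw":255},{"dx":0.01,"dy":-0.036,"dz":0.366,"ax":0,"ay":0,"az":0,"jaw":255},{"dx":0.01,"dy":-0.036,"dz":0.366,"ax":0,"ay":0,"az":0,"jaw":255},{"dx":0.01,"dy":-0.107,"dz":0.352,"ax":0,"ay":0,"az":0,"jaw":255},{"dx":0.01,"dy":-0.107,"dz":0.352,"ax":0,"ay":0,"az":0,"jaw":255},{"dx":0.01,"dy":-0.107,"dz":0.352,"ax":0,"ay":0,"az":0,"jaw":255},{"dx":0.01,"dy":-0.107,"dz":0.352,"ax":0,"ay":0,"az":0,"jaw":255}]'|grep -E 'pos|force'
```

```text
position: [537.3, 8.2, 248.2]
wrist_force: [-0.1, -2.8, 1.2]
```

```bash
python3 -m handwheel '[{"dx":0.01,"dy":-0.173,"dz":0.325,"ax":0,"ay":0,"az":0,"jaw":255},{"dx":0.01,"dy":-0.173,"dz":0.325,"ax":0,"ay":0,"az":0,"jaw":255},{"dx":0.01,"dy":-0.173,"dz":0.325,"ax":0,"ay":0,"az":0,"jaw":255},{"dx":0.01,"dy":-0.173,"dz":0.325,"ax":0,"ay":0,"az":0,"jaw":255},{"dx":0.01,"dy":-0.233,"dz":0.285,"ax":0,"ay":0,"az":0,"jaw":255},{"dx":0.01,"dy":-0.233,"dz":0.285,"ax":0,"ay":0,"az":0,"jaw":255},{"dx":0.01,"dy":-0.233,"dz":0.285,"ax":0,"ay":0,"az":0,"jaw":255},{"dx":0.01,"dy":-0.233,"dz":0.285,"ax":0,"ay":0,"az":0,"jaw":255}]'|grep -E 'pos|force'
```

```text
position: [548.2, 35.2, 247.4]
wrist_force: [0.4, -2.8, -1.2]
```

```bash
python3 -m handwheel '[{"dx":0.01,"dy":-0.285,"dz":0.233,"ax":0,"ay":0,"az":0,"jaw":255},{"dx":0.01,"dy":-0.285,"dz":0.233,"ax":0,"ay":0,"az":0,"jaw":255},{"dx":0.01,"dy":-0.285,"dz":0.233,"ax":0,"ay":0,"az":0,"jaw":255},{"dx":0.01,"dy":-0.285,"dz":0.233,"ax":0,"ay":0,"az":0,"jaw":255},{"dx":0.01,"dy":-0.325,"dz":0.173,"ax":0,"ay":0,"az":0,"jaw":255},{"dx":0.01,"dy":-0.325,"dz":0.173,"ax":0,"ay":0,"az":0,"jaw":255},{"dx":0.01,"dy":-0.325,"dz":0.173,"ax":0,"ay":0,"az":0,"jaw":255},{"dx":0.01,"dy":-0.325,"dz":0.173,"ax":0,"ay":0,"az":0,"jaw":255}]'|grep -E 'pos|force'
```

```text
position: [568.0, 57.1, 246.7]
wrist_force: [-1.6, -2.5, -1.8]
```

```bash
python3 -c "
from bench import r
f=r.state()['wrist_force'];exit(int((f[0]**2+f[1]**2)**.5>12))" && python3 -m handwheel '[{"dx":0.01,"dy":-0.352,"dz":0.107,"ax":0,"ay":0,"az":0,"jaw":255},{"dx":0.01,"dy":-0.352,"dz":0.107,"ax":0,"ay":0,"az":0,"jaw":255},{"dx":0.01,"dy":-0.352,"dz":0.107,"ax":0,"ay":0,"az":0,"jaw":255},{"dx":0.01,"dy":-0.352,"dz":0.107,"ax":0,"ay":0,"az":0,"jaw":255},{"dx":0.01,"dy":-0.366,"dz":0.036,"ax":0,"ay":0,"az":0,"jaw":255},{"dx":0.01,"dy":-0.366,"dz":0.036,"ax":0,"ay":0,"az":0,"jaw":255},{"dx":0.01,"dy":-0.366,"dz":0.036,"ax":0,"ay":0,"az":0,"jaw":255},{"dx":0.01,"dy":-0.366,"dz":0.036,"ax":0,"ay":0,"az":0,"jaw":255}]'|grep -E 'pos|force'
```

```text
position: [594.9, 68.9, 245.9]
wrist_force: [-3.2, -2.5, 0.6]
```

```bash
python3 -m handwheel '[{"dx":0.01,"dy":-0.366,"dz":-0.036,"ax":0,"ay":0,"az":0,"jaw":255},{"dx":0.01,"dy":-0.366,"dz":-0.036,"ax":0,"ay":0,"az":0,"jaw":255},{"dx":0.01,"dy":-0.366,"dz":-0.036,"ax":0,"ay":0,"az":0,"jaw":255},{"dx":0.01,"dy":-0.366,"dz":-0.036,"ax":0,"ay":0,"az":0,"jaw":255},{"dx":0.01,"dy":-0.352,"dz":-0.107,"ax":0,"ay":0,"az":0,"jaw":255},{"dx":0.01,"dy":-0.352,"dz":-0.107,"ax":0,"ay":0,"az":0,"jaw":255},{"dx":0.01,"dy":-0.352,"dz":-0.107,"ax":0,"ay":0,"az":0,"jaw":255},{"dx":0.01,"dy":-0.352,"dz":-0.107,"ax":0,"ay":0,"az":0,"jaw":255}]'|grep -E 'pos|force'
```

```text
position: [624.2, 70.2, 245.2]
wrist_force: [-2.8, -0.4, 1.1]
```

```bash
python3 -c "
from bench import r
f=r.state()['wrist_force'];exit(int((f[0]**2+f[1]**2)**.5>12))" && python3 -m handwheel '[{"dx":0.01,"dy":-0.325,"dz":-0.173,"ax":0,"ay":0,"az":0,"jaw":255},{"dx":0.01,"dy":-0.325,"dz":-0.173,"ax":0,"ay":0,"az":0,"jaw":255},{"dx":0.01,"dy":-0.325,"dz":-0.173,"ax":0,"ay":0,"az":0,"jaw":255},{"dx":0.01,"dy":-0.325,"dz":-0.173,"ax":0,"ay":0,"az":0,"jaw":255},{"dx":0.01,"dy":-0.285,"dz":-0.233,"ax":0,"ay":0,"az":0,"jaw":255},{"dx":0.01,"dy":-0.285,"dz":-0.233,"ax":0,"ay":0,"az":0,"jaw":255},{"dx":0.01,"dy":-0.285,"dz":-0.233,"ax":0,"ay":0,"az":0,"jaw":255},{"dx":0.01,"dy":-0.285,"dz":-0.233,"ax":0,"ay":0,"az":0,"jaw":255}]'|grep -E 'pos|force'
```

```text
position: [650.8, 59.1, 243.8]
wrist_force: [-6.1, -2.5, -0.6]
```

```bash
python3 -m handwheel '[{"dx":0.01,"dy":-0.233,"dz":-0.285,"ax":0,"ay":0,"az":0,"jaw":255},{"dx":0.01,"dy":-0.233,"dz":-0.285,"ax":0,"ay":0,"az":0,"jaw":255},{"dx":0.01,"dy":-0.233,"dz":-0.285,"ax":0,"ay":0,"az":0,"jaw":255},{"dx":0.01,"dy":-0.233,"dz":-0.285,"ax":0,"ay":0,"az":0,"jaw":255},{"dx":0.01,"dy":-0.173,"dz":-0.325,"ax":0,"ay":0,"az":0,"jaw":255},{"dx":0.01,"dy":-0.173,"dz":-0.325,"ax":0,"ay":0,"az":0,"jaw":255},{"dx":0.01,"dy":-0.173,"dz":-0.325,"ax":0,"ay":0,"az":0,"jaw":255},{"dx":0.01,"dy":-0.173,"dz":-0.325,"ax":0,"ay":0,"az":0,"jaw":255}]'|grep -E 'pos|force'
```

```text
position: [670.1, 38.8, 242.1]
wrist_force: [-6.1, 0.8, 1.7]
```

```bash
python3 -c "
from bench import r
f=r.state()['wrist_force'];exit(int((f[0]**2+f[1]**2)**.5>12))" && python3 -m handwheel '[{"dx":0.01,"dy":-0.107,"dz":-0.352,"ax":0,"ay":0,"az":0,"jaw":255},{"dx":0.01,"dy":-0.107,"dz":-0.352,"ax":0,"ay":0,"az":0,"jaw":255},{"dx":0.01,"dy":-0.107,"dz":-0.352,"ax":0,"ay":0,"az":0,"jaw":255},{"dx":0.01,"dy":-0.107,"dz":-0.352,"ax":0,"ay":0,"az":0,"jaw":255},{"dx":0.01,"dy":-0.036,"dz":-0.366,"ax":0,"ay":0,"az":0,"jaw":255},{"dx":0.01,"dy":-0.036,"dz":-0.366,"ax":0,"ay":0,"az":0,"jaw":255},{"dx":0.01,"dy":-0.036,"dz":-0.366,"ax":0,"ay":0,"az":0,"jaw":255},{"dx":0.01,"dy":-0.036,"dz":-0.366,"ax":0,"ay":0,"az":0,"jaw":255}]'|grep -E 'pos|force'
```

```text
position: [685.1, 13.0, 242.8]
wrist_force: [-2.0, 3.9, 0.1]
```

```bash
python3 -m handwheel '[{"dx":0.01,"dy":0.036,"dz":-0.366,"ax":0,"ay":0,"az":0,"jaw":255},{"dx":0.01,"dy":0.036,"dz":-0.366,"ax":0,"ay":0,"az":0,"jaw":255},{"dx":0.01,"dy":0.036,"dz":-0.366,"ax":0,"ay":0,"az":0,"jaw":255},{"dx":0.01,"dy":0.036,"dz":-0.366,"ax":0,"ay":0,"az":0,"jaw":255},{"dx":0.01,"dy":0.107,"dz":-0.352,"ax":0,"ay":0,"az":0,"jaw":255},{"dx":0.01,"dy":0.107,"dz":-0.352,"ax":0,"ay":0,"az":0,"jaw":255},{"dx":0.01,"dy":0.107,"dz":-0.352,"ax":0,"ay":0,"az":0,"jaw":255},{"dx":0.01,"dy":0.107,"dz":-0.352,"ax":0,"ay":0,"az":0,"jaw":255}]'|grep -E 'pos|force'
```

```text
position: [684.7, -14.2, 241.6]
wrist_force: [-7.2, 8.9, 1.1]
```

```bash
python3 -c "
from bench import r
f=r.state()['wrist_force'];exit(int((f[0]**2+f[1]**2)**.5>12))" && python3 -m handwheel '[{"dx":0.01,"dy":0.173,"dz":-0.325,"ax":0,"ay":0,"az":0,"jaw":255},{"dx":0.01,"dy":0.173,"dz":-0.325,"ax":0,"ay":0,"az":0,"jaw":255},{"dx":0.01,"dy":0.173,"dz":-0.325,"ax":0,"ay":0,"az":0,"jaw":255},{"dx":0.01,"dy":0.173,"dz":-0.325,"ax":0,"ay":0,"az":0,"jaw":255},{"dx":0.01,"dy":0.233,"dz":-0.285,"ax":0,"ay":0,"az":0,"jaw":255},{"dx":0.01,"dy":0.233,"dz":-0.285,"ax":0,"ay":0,"az":0,"jaw":255},{"dx":0.01,"dy":0.233,"dz":-0.285,"ax":0,"ay":0,"az":0,"jaw":255},{"dx":0.01,"dy":0.233,"dz":-0.285,"ax":0,"ay":0,"az":0,"jaw":255}]'|grep -E 'pos|force'
```

```text
position: [674.2, -36.2, 240.8]
wrist_force: [-6.2, 22.4, 3.1]
```

Contact: the force has gone to 23 N. A little more push, then check that it doesn't move.

```bash
python3 -m handwheel '[{"dx":0,"dy":0.25,"dz":-0.23,"ax":0,"ay":0,"az":0,"jaw":255},{"dx":0,"dy":0.25,"dz":-0.23,"ax":0,"ay":0,"az":0,"jaw":255},{"dx":0,"dy":0.25,"dz":-0.23,"ax":0,"ay":0,"az":0,"jaw":255},{"dx":0,"dy":0,"dz":0,"ax":0,"ay":0,"az":0,"jaw":255},{"dx":0,"dy":0,"dz":0,"ax":0,"ay":0,"az":0,"jaw":255},{"dx":0,"dy":0,"dz":0,"ax":0,"ay":0,"az":0,"jaw":255},{"dx":0,"dy":0,"dz":0,"ax":0,"ay":0,"az":0,"jaw":255},{"dx":0,"dy":0,"dz":0,"ax":0,"ay":0,"az":0,"jaw":255}]'
```

```text
t: 29.93
position: [668.9, -42.7, 240.6]
tcp_rot: [[-0.002, -0.972, -0.237], [0.017, -0.237, 0.971], [-1.0, -0.002, 0.017]]
wrist_force: [-5.3, 26.4, 2.2]
opening: -0.2
```

```bash
python3 -m handwheel '[{"dx":0,"dy":0.28,"dz":-0.2,"ax":0,"ay":0,"az":0,"jaw":255},{"dx":0,"dy":0.28,"dz":-0.2,"ax":0,"ay":0,"az":0,"jaw":255},{"dx":0,"dy":0.28,"dz":-0.2,"ax":0,"ay":0,"az":0,"jaw":255},{"dx":0,"dy":0.28,"dz":-0.2,"ax":0,"ay":0,"az":0,"jaw":255},{"dx":0,"dy":0,"dz":0,"ax":0,"ay":0,"az":0,"jaw":255},{"dx":0,"dy":0,"dz":0,"ax":0,"ay":0,"az":0,"jaw":255},{"dx":0,"dy":0,"dz":0,"ax":0,"ay":0,"az":0,"jaw":255},{"dx":0,"dy":0,"dz":0,"ax":0,"ay":0,"az":0,"jaw":255}]'
python3 - <<'E'
from h import *
w=r.snapshot("wrist");s=r.snapshot("scene");cv2.imwrite("pics/w8.png",w);cv2.imwrite("pics/s8.png",s)
E
```

```text
t: 30.6
position: [660.7, -50.3, 240.4]
tcp_rot: [[-0.0, -0.971, -0.239], [0.023, -0.238, 0.971], [-1.0, -0.005, 0.022]]
wrist_force: [-2.4, 32.7, -0.2]
opening: 0.0
```

```bash
python3 - <<'E'
import cv2,numpy as np
w=cv2.imread("pics/w8.png");s=cv2.imread("pics/s8.png")
o=np.zeros((600,800,3),np.uint8);o[:360,:]=cv2.resize(w[60:348,:],(800,360),interpolation=cv2.INTER_CUBIC)
o[360:,:240]=cv2.resize(s[235:300,275:340],(240,240),interpolation=cv2.INTER_CUBIC)
o[360:,240:640]=cv2.resize(w[220:340,220:420],(400,240),interpolation=cv2.INTER_CUBIC)
cv2.imwrite("pics/c8.png",np.clip(o*1.6,0,255).astype(np.uint8))
E
```

```text
(no output)
```

View pics/c8.png

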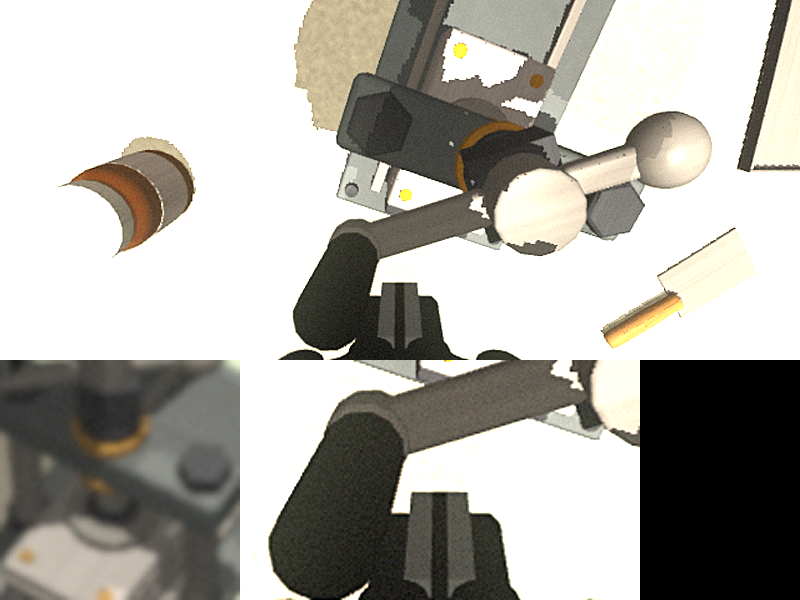

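The wrist view shows the hub top at (432,229), the ball at (538,180) and the handle's top end at about (260,312) px. The crank is seated level, and in the scene the foot is on the flask.

```bash
python3 - <<'E'
from h import *
np.set_printoptions(precision=1,suppress=True)
u=177
h=ray("wrist",[432,228.8],u+66)[0];b=ray("wrist",[538.4,180],u+39.5)[0];g=ray("wrist",[262,316],u+102)[0]
base=ray("wrist",[284,244],u+47)[0]
print(h,b,g,base)
for n,d in(("hub-ball",h-b),("handle-hub",g-h),("handle-ball",g-b),("base-hub",base-h)):print(n,np.degrees(np.arctan2(d[1],d[0])),np.hypot(*d[:2]))
print(r.state()['position'],r.state()['wrist_force'])
E
```

```text
[611.8 -13.4 243. ] [581.   42.9 216.5] [647.5 -76.9 279. ] [641.2 -74.6 224. ]
hub-ball -61.29164042183381 64.27206729369824
handle-hub -60.690529117971465 72.81947777105881
handle-ball -60.972345496087826 137.08966621228763
base-hub -64.32509416293182 67.85323239561563
[660.7 -50.3 240.3] [-1.7 32.9 -0.3]
```

```bash
python3 -m handwheel '[{"dx":0,"dy":0,"dz":-0.25,"ax":0,"ay":0,"az":0,"jaw":255},{"dx":0,"dy":0,"dz":-0.25,"ax":0,"ay":0,"az":0,"jaw":255},{"dx":0,"dy":0,"dz":-0.25,"ax":0,"ay":0,"az":0,"jaw":255},{"dx":0,"dy":0,"dz":-0.25,"ax":0,"ay":0,"az":0,"jaw":255},{"dx":0,"dy":0,"dz":0,"ax":0,"ay":0,"az":0,"jaw":255},{"dx":0,"dy":0,"dz":0,"ax":0,"ay":0,"az":0,"jaw":255},{"dx":0,"dy":0,"dz":0,"ax":0,"ay":0,"az":0,"jaw":255},{"dx":0,"dy":0,"dz":0,"ax":0,"ay":0,"az":0,"jaw":255}]'
```

```text
t: 31.37
position: [659.7, -54.6, 238.3]
tcp_rot: [[-0.008, -0.971, -0.241], [0.033, -0.241, 0.97], [-0.999, 0.0, 0.034]]
wrist_force: [-8.1, 46.1, -2.2]
opening: -0.3
```

```bash
python3 -m handwheel '[{"dx":0,"dy":0,"dz":1.5,"ax":0,"ay":0,"az":0,"jaw":255},{"dx":0,"dy":0,"dz":3.5,"ax":0,"ay":0,"az":0,"jaw":255},{"dx":-4,"dy":0,"dz":0,"ax":0,"ay":0,"az":0,"jaw":255},{"dx":-4,"dy":0,"dz":0,"ax":0.119,"ay":0,"az":0,"jaw":0},{"dx":0,"dy":0,"dz":0,"ax":0.119,"ay":0,"az":0,"jaw":0},{"dx":0,"dy":0,"dz":0,"ax":0.119,"ay":0,"az":0,"jaw":0},{"dx":0,"dy":0,"dz":0,"ax":0.119,"ay":0,"az":0,"jaw":0},{"dx":0,"dy":0,"dz":0,"ax":0.119,"ay":0,"az":0,"jaw":0}]'
python3 -m handwheel '[{"dx":0,"dy":0,"dz":0,"ax":0.119,"ay":0,"az":0,"jaw":0},{"dx":0,"dy":0,"dz":0,"ax":0.119,"ay":0,"az":0,"jaw":0},{"dx":0,"dy":0,"dz":0,"ax":0.119,"ay":0,"az":0,"jaw":0},{"dx":0,"dy":0,"dz":0,"ax":0.119,"ay":0,"az":0,"jaw":0},{"dx":0,"dy":0,"dz":0,"ax":0.119,"ay":0,"az":0,"jaw":0},{"dx":0,"dy":0,"dz":0,"ax":0.119,"ay":0,"az":0,"jaw":0},{"dx":0,"dy":0,"dz":0,"ax":0,"ay":0,"az":0,"jaw":0},{"dx":0,"dy":0,"dz":0,"ax":0,"ay":0,"az":0,"jaw":0}]'
python3 - <<'E'
from h import *
np.set_printoptions(precision=2,suppress=True)
s=r.state();R=s['tcp_rot'];print("shift yz mm",R.T@(np.array([612,-4.2,s['position'][2]])-s['position']))
print("yaw",np.degrees(np.arctan2(R[1,2],R[0,2])))
# crank yaw check by numeric means: top camera, bright ball? print expected pixels
cv2.imwrite("pics/top9.png",r.snapshot("top"));cv2.imwrite("pics/w9.png",r.snapshot("wrist"))
u=177;a=np.radians(-61.3);e=np.array([np.cos(a),np.sin(a),0])
o=np.array([612,-4.2,0]);print(proj("wrist",[o+[0,0,u+66],o-58*e+[0,0,u+39.5],o+75*e+[0,0,u+102]]))
E
```

```text
t: 32.03
position: [652.9, -24.8, 322.1]
tcp_rot: [[0.003, -0.933, 0.36], [-0.002, 0.36, 0.933], [-1.0, -0.004, -0.001]]
wrist_force: [0.5, -0.1, 0.2]
opening: 60.3
t: 32.7
position: [652.5, -24.4, 321.5]
tcp_rot: [[0.002, -0.477, 0.879], [-0.001, 0.879, 0.477], [-1.0, -0.002, 0.001]]
wrist_force: [0.4, -0.2, 0.2]
opening: 85.3
shift yz mm [ -0.09  37.1  -25.93]
yaw 28.5010878377008
[[281.3  189.95]
 [282.06  97.88]
 [280.33 318.89]]
```

```bash
python3 - <<'E'
from h import *
np.set_printoptions(precision=1,suppress=True)
g=cv2.medianBlur(cv2.cvtColor(cv2.imread("pics/w9.png"),cv2.COLOR_BGR2GRAY),5)
def hc(y0,y1,x0,x1,a,b):
    c=cv2.HoughCircles(g[y0:y1,x0:x1],cv2.HOUGH_GRADIENT,1,15,param1=80,param2=14,minRadius=a,maxRadius=b)
    return None if c is None else c[0][:4]+[x0,y0,0]
f=339
print("ball",hc(60,150,225,340,16,34)); print("hub",hc(140,250,215,350,18,36)); print("handle",hc(270,360,230,330,10,26))
C=cam("wrist");print(-cv2.Rodrigues(C[2])[0].T@C[3])
for u in(177,185):print(ray("wrist",[281,190],u+66)[0])
E
```

```text
ball [[264.5 118.5  23. ]
 [301.5  82.5  29. ]
 [336.5 106.5  17.2]
 [279.5 117.5  22.1]]
hub [[279.5 192.5  32. ]
 [291.5 168.5  21.6]
 [247.5 238.5  25.1]]
handle [[287.5 334.5  25.4]
 [313.5 338.5  13.2]]
[611.4  49.  462.6]
[611.8  -4.3 243. ]
[611.8  -2.4 251. ]
```

```bash
python3 - <<'E'
import cv2,numpy as np
a=cv2.imread("pics/w9.png");g=cv2.cvtColor(a,cv2.COLOR_BGR2GRAY)[50:350,190:370]
s=cv2.resize(g,(60,50),interpolation=cv2.INTER_AREA)
ch=" .:-=+*#%@"
for i,row in enumerate(s):print(50+i*6,"".join(ch[min(9,v//22)] for v in row))
E
```

```text
50 ---------==++==-----=====-=+*#######%%%%%%%%%%%%%%%%%%%%%%%%
56 ------------==++==---=======-=+####%%%%%%%%%%%%%%%%%%%%%%%%%
62 ---------------=+++==-========+=+*%%%%%%%%%%%%%%%%%%%%%%%%%%
68 ------------------=+++=======++=++=+#%%%%%%%%%%%%%%%%%%%%%%%
74 ---------------------=+++=====++++++==*#%%%%#+==*#%%%%%%%%%%
80 ---------------------=-==+*+====+++++++=+*%*-=++=-+*%%%%%%%%
86 -----------------------=--=+**+====+++=-:::-=-------=+#%%%%%
92 ----------------------=--=+=-=+**+===-::::::-----------=*#%%
98 ::----------------------+###*+=-=+**-..:-=::-------===-++=*%
104 ...:---------------=---+#****##*+--::::-==:------------++-#%
110 .......:--------------*###**######+::.--==:------------==#%%
116 ..........:-------=-=*###########+:::-=====::-----------=+*#
122 .............:...:-=############=:::-========------==-======
128 ....::::..........-############-:::-=============++=-=======
134 ...:------::.....::=+*####*=++-::-================-+*+======
140 ....:-====--:...::::::-=+*::::.:--===============--=+***+==+
146 ..::::::--:::..:::::::::::::...:======-========-+##*+-=+***+
152 
[... 1440 characters left out ...]
%%%%%%%%%%%%%%%%%%%%%%%%%%%%%%%%%%%%%%%%%%%%%%%%%%
290 %%%%%%%%%%%%%%%%%%%%%%%%%%%%%%%%%%%%%%%%%%%%%%%%%%%%%%%%%%%%
296 %%%%#*****#%%%%%%%%%%%%%%%%%%%%%%%%%%%%%%%%%%%%%%%%%%%%%%%%%
302 %%%+:::...:%%%%%%%%%%%%%%%%%%%%%%%%%%%%%%%%%%%%%%%%%%%%%%%%%
308 ++=:::.....%%%%%%%%%%%%%%%%%##*****##%%%%%%%%%%%%%%%%%%%%%%%
314 ..:::......*%%%%%%%%%%%%%%*==-::::::.:+%%%%%%%%%%%%%%%%%%%%%
320 .:::.......=%%%%%%%%%%%%%+=-:---------::###%%%%%%%%%%%%%%%%%
326 :::........-%%%%%%%%%%%%#==--------------###%%%%%%%%%%%%%%%%
332 ...........:%%%%%%%%%%%%%+-----:::-------####%%%%%%%%%%%%%%%
338 ...........=%%%%%%%%%%%%%#:::....:..::---####%%%%%%%%%%%%%%%
344 .. .......:%%%%%%%%%%%%%%+::::::::::::.:-####%%%%%%%%%%%%%%%
```

```bash
python3 - <<'E'
from h import *
np.set_printoptions(precision=0,suppress=True)
a=np.radians(-5.6);X=np.array([np.cos(a),np.sin(a),0]);Y=np.array([-np.sin(a),np.cos(a),0]);o=np.array([611,-4,0.])
Z=lambda z:np.array([0,0,z])
print("crosshead corners",proj("wrist",[o+i*21*X+j*88*Y+Z(156) for i in(-1,1) for j in(-1,1)]))
print("flask top",proj("wrist",[o+i*70*X+j*43*Y+Z(66) for i in(-1,1) for j in(-1,1)]))
print("collar/top",proj("wrist",[o+Z(177),o+Z(207)]))
j=ray("top",[428,182],110);print("jar",j,proj("wrist",j))
im=cv2.imread("pics/w9.png");g=cv2.cvtColor(im,cv2.COLOR_BGR2GRAY)
s=cv2.resize(g,(128,60),interpolation=cv2.INTER_AREA);ch=" .:-=+*#%@"
for i,row in enumerate(s):print(f"{i*8:3d}","".join(ch[min(9,v//22)] for v in row))
E
```

```text
crosshead corners [[223. 233.]
 [327.  66.]
 [261. 255.]
 [367.  97.]]
flask top [[226. 154.]
 [264.  87.]
 [326. 219.]
 [368. 160.]]
collar/top [[289. 173.]
 [285. 179.]]
jar [[ 717. -251.  110.]] [[281. 371.]]
  0 =============+#%%%%%%%%%%%%%%%%%%%%%%%%%**########################%%%%%%%%%%%%%%%%%%%%%%%%%%%+***-:=*#%%%%%%%%%%%%%%%%%%%%%%%%%%
  8 ================#%%%%%%%%%%%%%%%%%%%%%%*--=+#####################%%%%%%%%%%%%%%%%%%%%%%%%%%%%#%%%+:=+*%%%%%%%%%%%%%%%%%%%%%%%%%%
 16 ==================*%%%%%%%%%%%%%%%%%%%#--::-=+##################%%%%%%%%%%%%%%%%%%%%%%%%%%%%%%%%%*:-+*#%%%%%%%%%%%%%%%%%%%%%%%%%
 24 ====================*%%%%%%%%%%%%%%%%#=------=-+*##############%%%%%%%%%%%%%%%%%%%%%%%%%%%%%%%%%%#-:+**%%%%%%%%%%%%%%%%%%%%%%%%%
 32 ======================+%%%%%%%%%%%%%%=----=------=*###########%%%%%%%%%%%%%%%%%%%%%%%%%%%%%%%%%%%%=:=**%%%%%%%%%%%%%%%%%%%%%%%%%
 40 ========================+#%%%%%%%%%%+----=+==----=-=*########%%%%%%%%%%%%%%%%%%%%%%%%%%%%%%%%%%%%%*:-+*#%%%%%%%%%%%%%%%%%%%%%%%%
 48 *=========================+#%%%%%%%*-------=++=---====+#####%%%%%%%%%%%%%%%%%%%%%%%%%%
[... 6366 characters left out ...]
                             :----.                         
440 %%%%-.....              :%%%%%%-                                                                .------                         
448 %%#:.....              .#%%%%%%%.                                                              .------::                        
456 %#:....                +%%%%%%%%*.                                                             -----::::.                       
464 *....                 -%%%%%%%%%%=                                                            :----:::::.                       
472 ....                 .%%%%%%%%%%%%:                                                          .---::::::
```

```bash
python3 - <<'E'
from h import *
np.set_printoptions(precision=1,suppress=True)
im=cv2.imread("pics/w9.png");g=cv2.cvtColor(im,cv2.COLOR_BGR2GRAY)
m=(g[200:285,350:450]<48).astype(np.uint8);n,l,st,c=cv2.connectedComponentsWithStats(m);k=1+st[1:,4].argmax();print(st[k],c[k]+[350,200])
p=np.argwhere(l==k)[:,::-1]+[350,200];print(cv2.minAreaRect(p.astype(np.float32)))
s=r.state();print(s['position'],s['wrist_force'])
for u in(177,185,197):
    # fit theta by handle axis: project base/top for theta
    for th in(-15,-10,-5,0,5,10):
        e=np.array([np.cos(np.radians(th)),np.sin(np.radians(th)),0]);o=np.array([612,-4.2,u])
        print(u,th,proj("wrist",[o+75*e+[0,0,47],o+75*e+[0,0,102],o-58*e+[0,0,39.5],o+[0,0,66]]).ravel())
E
```

```text
[   0   15   58   57 1685] [384.2 243.6]
((382.02099609375, 241.55194091796875), (64.52496337890625, 35.30735778808594), 56.6592903137207)
[652.2 -24.1 321.3] [0.  0.7 0.5]
177 -15 [357.9 251.4 367.7 285.9 223.  125.9 281.3 189.9]
177 -10 [363.8 245.3 375.2 278.6 218.8 131.6 281.3 189.9]
177 -5 [369.2 238.8 382.  270.6 215.2 137.6 281.3 189.9]
177 0 [374.1 231.7 388.3 262.1 212.1 143.9 281.3 189.9]
177 5 [378.4 224.2 393.8 252.9 209.6 150.5 281.3 189.9]
177 10 [382.  216.3 398.6 243.2 207.8 157.2 281.3 189.9]
185 -15 [359.1 255.5 369.5 292.4 219.9 126.3 280.  192.6]
185 -10 [365.2 249.3 377.3 284.9 215.5 132.1 280.  192.6]
185 -5 [370.8 242.6 384.5 276.7 211.8 138.4 280.  192.6]
185 0 [375.8 235.3 391.  267.8 208.6 144.9 280.  192.6]
185 5 [380.2 227.6 396.8 258.4 206.1 151.7 280.  192.6]
185 10 [384.  219.5 401.7 248.3 204.3 158.6 280.  192.6]
197 -15 [361.  262.2 372.5 303.1 214.7 126.9 277.8 196.9]
197 -10 [367.4 255.7 380.8 295.3 210.2 133.1 277.8 196.9]
197 -5 [373.2 248.7 388.5 286.7 206.3 139.6 277.8 196.9]
197 0 [378.5 241.2 395.4 277.4 203.  146.5 277.8 196.9]
197 5 [383.2 233.2 401.6 267.4 200.4 153.6 277.8 196.9]
197 10 [387.2 224.7 407.  256.8 198.5 160.8 277.8 196.9]
```

Without any views left, numeric checks on the stored picture show the crank at about +3°. It sprang back from −61° when I withdrew, after 2 Nm or so of wind-up. I'll regrip the hub from above and turn it clockwise again, reading the torque.

```bash
python3 -m handwheel '[{"dx":0,"dy":1.86,"dz":-1.3,"ax":0,"ay":0,"az":0,"jaw":0},{"dx":0,"dy":1.86,"dz":-1.3,"ax":0,"ay":0,"az":0,"jaw":0},{"dx":0,"dy":0,"dz":0,"ax":-0.125,"ay":0,"az":0,"jaw":0},{"dx":0,"dy":0,"dz":0,"ax":-0.125,"ay":0,"az":0,"jaw":0},{"dx":0,"dy":0,"dz":0,"ax":-0.125,"ay":0,"az":0,"jaw":0},{"dx":0,"dy":0,"dz":0,"ax":-0.125,"ay":0,"az":0,"jaw":0},{"dx":0,"dy":0,"dz":0,"ax":-0.125,"ay":0,"az":0,"jaw":0},{"dx":0,"dy":0,"dz":0,"ax":-0.125,"ay":0,"az":0,"jaw":0}]'
python3 -m handwheel '[{"dx":0,"dy":0,"dz":0,"ax":-0.125,"ay":0,"az":0,"jaw":0},{"dx":0,"dy":0,"dz":0,"ax":-0.125,"ay":0,"az":0,"jaw":0},{"dx":0,"dy":0,"dz":0,"ax":-0.125,"ay":0,"az":0,"jaw":0},{"dx":0,"dy":0,"dz":0,"ax":0,"ay":0,"az":0,"jaw":0},{"dx":0,"dy":0,"dz":0,"ax":0,"ay":0,"az":0,"jaw":0},{"dx":0,"dy":0,"dz":0,"ax":0,"ay":0,"az":0,"jaw":0},{"dx":0,"dy":0,"dz":0,"ax":0,"ay":0,"az":0,"jaw":0},{"dx":0,"dy":0,"dz":0,"ax":0,"ay":0,"az":0,"jaw":0}]'
cat > asc.py <<'E'
from h import *
import sys
np.set_printoptions(precision=1,suppress=True)
u=float(sys.argv[1]);th=np.radians(float(sys.argv[2]))
im=r.snapshot("wrist");cv2.imwrite(sys.argv[3],im);g=cv2.cvtColor(im,cv2.COLOR_BGR2GRAY)[90:360,180:460]
e=np.array([np.cos(th),np.sin(th),0]);o=np.array([612,-4.2,u])
print(proj("wrist",[o+75*e+[0,0,47],o+75*e+[0,0,102],o-58*e+[0,0,39.5],o+[0,0,66]]))
s=cv2.resize(g,(70,34),interpolation=cv2.INTER_AREA);ch=" .:-=+*#%@"
for i,row in enumerate(s):print(f"{90+i*8:3d}","".join(ch[min(9,v//22)] for v in row))
E
python3 asc.py 179 3 pics/w10.png
```

```text
t: 33.47
position: [611.5, -3.4, 321.3]
tcp_rot: [[0.001, -0.95, 0.312], [-0.001, 0.312, 0.95], [-1.0, -0.001, -0.0]]
wrist_force: [-0.3, -0.4, 0.1]
opening: 85.6
t: 34.13
position: [611.4, -3.2, 321.2]
tcp_rot: [[0.0, -0.999, -0.048], [-0.0, -0.048, 0.999], [-1.0, -0.0, -0.0]]
wrist_force: [-1.0, 0.6, -0.3]
opening: 85.5
[[320.5 323. ]
 [320.8 370.6]
 [319.9 156.3]
 [320.3 246.2]]
 90 %%%%%%%%%%%%%%%%+====::::::-:::.......:=-------:+=-====#####*#########
 98 %%%%%%%%%%%%%%%%=====::::::-:::.......:--------=+=-===*##########*####
106 %%%%%%%%%%%%%%%%=====:::::::::........--------:++-====%###############
114 %%%%%%%%%%%%%%%%+===-:::::-:::........---------+=====*%%%%%%%%%######*
122 %%%%%%%%%%%%%%%%%+==-:::::-:::.......:--------=+=-===#%%%%%%%%%%%%%%%%
130 %%%%%%%%%%%%%%%%#===::::::-:-:::::::::::::..::++====+%%%%%%%%%%%%%%%%%
138 %%%%%%%%%%%%%%%%%+==::::::-:-........:::=*-:::*=====#%%%%%%%%%%%%%%%%%
146 %%%%%%%%%%%%%%%%%+==:::::-:--..........::::::-+-===+%%%%%%%%%%%%%%%%%%
154 %%%%%%%%%%%%%%%%%==-:::::-:-:....:.....:-::::+=====*%%%%%%%%%%%%%%%%%%
162 %%%%%%%%%%%%%%%%%==-:...:-:-:.......
[... 1134 characters left out ...]
%%%%%%%%%%%%%%%%%%%%%%%%%
290 %%%%%%%%%%%%%%%%%%%%%%%%%#######=+++=*##%%%%%%%%%%%%%%%%%%%%%%%%%%%%*=
298 %%%%%#+++=*%%%%%%%%%%%%#########=====*##%%%%%%%%%%%%%%%%%%%*=+++#%%#==
306 %%%#*:::..-%%%%%%%%%%%%########*:::::-##%%%%%%%%%%%%%%%%%%%:..:::*#%%#
314 *=..:::....%%%%%%%%%%%#########-.....:+#%%%%%%%%%%%%%%%%%%#.....::..=#
322 ..:::......#%%%%%%%%%%#########=......*#%%%%%%%%%%%%%%%%%%*......::...
330 .:::.......*%%%%%%%%%%%########-......+%%%%%%%%%%%%%%%%%%%+.......::..
338 :::........#%%%%%%%%%%%########:......+%%%%%%%%%%%%%%%%%%%*...........
346 ::........=%%%%%%%%%%%%%%%%%%%%.......=%%%%%%%%%%%%%%%%%%%%-..........
354 ::.......-%%%%%%%%%%%%%%%%%%%%%.......-%%%%%%%%%%%%%%%%%%%%#:...... ::
```

The text map shows the hub centred at about (319,243) and the arm pointing straight down the picture, in line with the gripper. Descend and grip.

```bash
python3 -m handwheel '[{"dx":2.5,"dy":0,"dz":0,"ax":0,"ay":0,"az":0,"jaw":0},{"dx":2.5,"dy":0,"dz":0,"ax":0,"ay":0,"az":0,"jaw":0},{"dx":2.5,"dy":0,"dz":0,"ax":0,"ay":0,"az":0,"jaw":0},{"dx":1.5,"dy":0,"dz":0,"ax":0,"ay":0,"az":0,"jaw":0},{"dx":0.9,"dy":0,"dz":0,"ax":0,"ay":0,"az":0,"jaw":0},{"dx":0.4,"dy":0,"dz":0,"ax":0,"ay":0,"az":0,"jaw":0},{"dx":0,"dy":0,"dz":0,"ax":0,"ay":0,"az":0,"jaw":0},{"dx":0,"dy":0,"dz":0,"ax":0,"ay":0,"az":0,"jaw":0}]'
python3 -m handwheel '[{"dx":0,"dy":0,"dz":0,"ax":0,"ay":0,"az":0,"jaw":255},{"dx":0,"dy":0,"dz":0,"ax":0,"ay":0,"az":0,"jaw":255},{"dx":0,"dy":0,"dz":0,"ax":0,"ay":0,"az":0,"jaw":255},{"dx":0,"dy":0,"dz":0,"ax":0,"ay":0,"az":0,"jaw":255},{"dx":0,"dy":0,"dz":0,"ax":0,"ay":0,"az":0,"jaw":255},{"dx":0,"dy":0,"dz":0,"ax":0,"ay":0,"az":0,"jaw":255},{"dx":0,"dy":0,"dz":0,"ax":0,"ay":0,"az":0,"jaw":255},{"dx":0,"dy":0,"dz":0,"ax":0,"ay":0,"az":0,"jaw":255}]' 120
python3 -c "
from bench import r
print(r.state()['torque'])"
```

```text
t: 34.85
position: [611.9, -3.2, 219.1]
tcp_rot: [[0.001, -0.999, -0.049], [-0.0, -0.049, 0.999], [-1.0, -0.001, -0.0]]
wrist_force: [-0.3, -0.3, -0.2]
opening: 85.3
t: 35.52
position: [611.8, -4.5, 219.5]
tcp_rot: [[0.002, -0.999, -0.048], [-0.003, -0.048, 0.999], [-1.0, -0.002, -0.003]]
wrist_force: [-1.3, -4.4, 5.0]
opening: 30.6
[-0.67042933  0.29627535  0.02822039]
```

```bash
python3 -m handwheel '[{"dx":0.01,"dy":0,"dz":0,"ax":0.05,"ay":0,"az":0,"jaw":255},{"dx":0.01,"dy":0,"dz":0,"ax":0.05,"ay":0,"az":0,"jaw":255},{"dx":0.01,"dy":0,"dz":0,"ax":0.05,"ay":0,"az":0,"jaw":255},{"dx":0.01,"dy":0,"dz":0,"ax":0.05,"ay":0,"az":0,"jaw":255},{"dx":0,"dy":0,"dz":0,"ax":0,"ay":0,"az":0,"jaw":255},{"dx":0,"dy":0,"dz":0,"ax":0,"ay":0,"az":0,"jaw":255},{"dx":0,"dy":0,"dz":0,"ax":0,"ay":0,"az":0,"jaw":255},{"dx":0,"dy":0,"dz":0,"ax":0,"ay":0,"az":0,"jaw":255}]'
python3 -c "
from bench import r
print(r.state()['torque'])"
python3 -m handwheel '[{"dx":0.01,"dy":0,"dz":0,"ax":0.05,"ay":0,"az":0,"jaw":255},{"dx":0.01,"dy":0,"dz":0,"ax":0.05,"ay":0,"az":0,"jaw":255},{"dx":0.01,"dy":0,"dz":0,"ax":0.05,"ay":0,"az":0,"jaw":255},{"dx":0.01,"dy":0,"dz":0,"ax":0.05,"ay":0,"az":0,"jaw":255},{"dx":0,"dy":0,"dz":0,"ax":0,"ay":0,"az":0,"jaw":255},{"dx":0,"dy":0,"dz":0,"ax":0,"ay":0,"az":0,"jaw":255},{"dx":0,"dy":0,"dz":0,"ax":0,"ay":0,"az":0,"jaw":255},{"dx":0,"dy":0,"dz":0,"ax":0,"ay":0,"az":0,"jaw":255}]'|grep rot
python3 -c "
from bench import r
print(r.state()['torque'])"
```

```text
t: 36.18
position: [611.5, -3.2, 219.4]
tcp_rot: [[0.002, -0.989, 0.15], [-0.0, 0.15, 0.989], [-1.0, -0.002, -0.0]]
wrist_force: [-2.8, 0.4, 7.5]
opening: 30.9
[ 0.05685605  0.65213353 -0.07199589]
tcp_rot: [[0.003, -0.939, 0.344], [-0.002, 0.344, 0.939], [-1.0, -0.003, -0.001]]
[-0.37215076  0.44544657  0.03312451]
```

```bash
for i in 1 2; do python3 -m handwheel '[{"dx":0.01,"dy":0,"dz":0,"ax":0.05,"ay":0,"az":0,"jaw":255},{"dx":0.01,"dy":0,"dz":0,"ax":0.05,"ay":0,"az":0,"jaw":255},{"dx":0.01,"dy":0,"dz":0,"ax":0.05,"ay":0,"az":0,"jaw":255},{"dx":0.01,"dy":0,"dz":0,"ax":0.05,"ay":0,"az":0,"jaw":255},{"dx":0.01,"dy":0,"dz":0,"ax":0.05,"ay":0,"az":0,"jaw":255},{"dx":0.01,"dy":0,"dz":0,"ax":0.05,"ay":0,"az":0,"jaw":255},{"dx":0.01,"dy":0,"dz":0,"ax":0.05,"ay":0,"az":0,"jaw":255},{"dx":0.01,"dy":0,"dz":0,"ax":0.05,"ay":0,"az":0,"jaw":255}]'|grep -E 'pos|rot|force|open'
python3 -c "
from bench import r
print(r.state()['torque'])"; done
```

```text
position: [612.3, -3.6, 219.2]
tcp_rot: [[0.004, -0.731, 0.682], [-0.002, 0.682, 0.731], [-1.0, -0.004, 0.001]]
wrist_force: [-2.9, -1.7, 12.5]
opening: 30.8
[-0.25947322  0.50937152  1.00972733]
position: [612.8, -3.3, 219.1]
tcp_rot: [[0.005, -0.41, 0.912], [-0.001, 0.912, 0.41], [-1.0, -0.003, 0.004]]
wrist_force: [-4.1, -0.8, 13.9]
opening: 30.8
[-0.20215426  0.57024995  1.61766864]
```

Torque rises from 0 to 1.6 Nm, three to five times the running drag, so the foot is bearing. Now I'll ease off slowly to zero torque instead of letting it spring.

```bash
python3 -m handwheel '[{"dx":0,"dy":0,"dz":0,"ax":-0.04,"ay":0,"az":0,"jaw":255},{"dx":0,"dy":0,"dz":0,"ax":-0.04,"ay":0,"az":0,"jaw":255},{"dx":0,"dy":0,"dz":0,"ax":-0.04,"ay":0,"az":0,"jaw":255},{"dx":0,"dy":0,"dz":0,"ax":-0.04,"ay":0,"az":0,"jaw":255},{"dx":0,"dy":0,"dz":0,"ax":-0.04,"ay":0,"az":0,"jaw":255},{"dx":0,"dy":0,"dz":0,"ax":0,"ay":0,"az":0,"jaw":255},{"dx":0,"dy":0,"dz":0,"ax":0,"ay":0,"az":0,"jaw":255},{"dx":0,"dy":0,"dz":0,"ax":0,"ay":0,"az":0,"jaw":255}]'|grep -E 'pos|rot|force|open'
python3 -c "
from bench import r
s=r.state();print(s['torque'],s['joint_positions'])"
```

```text
position: [612.6, -3.4, 219.2]
tcp_rot: [[0.005, -0.584, 0.812], [-0.002, 0.812, 0.584], [-1.0, -0.004, 0.003]]
wrist_force: [-3.1, -1.3, 13.9]
opening: 30.9
[-0.15071914  0.70371701  1.25767059] [-7.19378136e+00  2.55775365e+01 -2.47668406e+00  6.16584160e+01
 -5.65733628e-02  4.70790326e+01]
```

```bash
for i in 1 2; do python3 -m handwheel '[{"dx":0,"dy":0,"dz":0,"ax":-0.04,"ay":0,"az":0,"jaw":255},{"dx":0,"dy":0,"dz":0,"ax":-0.04,"ay":0,"az":0,"jaw":255},{"dx":0,"dy":0,"dz":0,"ax":-0.04,"ay":0,"az":0,"jaw":255},{"dx":0,"dy":0,"dz":0,"ax":-0.04,"ay":0,"az":0,"jaw":255},{"dx":0,"dy":0,"dz":0,"ax":-0.04,"ay":0,"az":0,"jaw":255},{"dx":0,"dy":0,"dz":0,"ax":0,"ay":0,"az":0,"jaw":255},{"dx":0,"dy":0,"dz":0,"ax":0,"ay":0,"az":0,"jaw":255},{"dx":0,"dy":0,"dz":0,"ax":0,"ay":0,"az":0,"jaw":255}]'|grep -E 'rot|force|open'
python3 -c "
from bench import r
s=r.state();print(s['torque'])"; done
```

```text
tcp_rot: [[0.004, -0.733, 0.681], [-0.002, 0.681, 0.733], [-1.0, -0.004, 0.002]]
wrist_force: [-4.0, -1.0, 15.3]
opening: 30.6
[-0.24876045  0.85937435  0.89031434]
tcp_rot: [[0.004, -0.853, 0.522], [-0.002, 0.522, 0.853], [-1.0, -0.005, 0.001]]
wrist_force: [-5.1, -1.2, 15.7]
opening: 30.6
[-0.22327881  0.90992641  0.46538323]
```

```bash
python3 -m handwheel '[{"dx":0,"dy":0,"dz":0,"ax":-0.04,"ay":0,"az":0,"jaw":255},{"dx":0,"dy":0,"dz":0,"ax":-0.04,"ay":0,"az":0,"jaw":255},{"dx":0,"dy":0,"dz":0,"ax":-0.03,"ay":0,"az":0,"jaw":255},{"dx":0,"dy":0,"dz":0,"ax":-0.03,"ay":0,"az":0,"jaw":255},{"dx":0,"dy":0,"dz":0,"ax":0,"ay":0,"az":0,"jaw":255},{"dx":0,"dy":0,"dz":0,"ax":0,"ay":0,"az":0,"jaw":255},{"dx":0,"dy":0,"dz":0,"ax":0,"ay":0,"az":0,"jaw":255},{"dx":0,"dy":0,"dz":0,"ax":0,"ay":0,"az":0,"jaw":255}]'|grep -E 'rot|force|open|t:|pos'
python3 -c "
from bench import r
s=r.state();print(s['torque'])"
```

```text
t: 40.85
position: [612.1, -3.9, 219.3]
tcp_rot: [[0.004, -0.917, 0.399], [-0.002, 0.399, 0.917], [-1.0, -0.005, -0.0]]
wrist_force: [-5.2, -1.7, 16.1]
opening: 30.5
[-0.29618324  1.09038081  0.18850252]
```

```bash
python3 -m handwheel '[{"dx":0,"dy":0,"dz":0,"ax":-0.04,"ay":0,"az":0,"jaw":255},{"dx":-0.1,"dy":0,"dz":0,"ax":-0.04,"ay":0,"az":0,"jaw":255},{"dx":-0.1,"dy":0,"dz":0,"ax":-0.04,"ay":0,"az":0,"jaw":255},{"dx":-0.1,"dy":0,"dz":0,"ax":-0.04,"ay":0,"az":0,"jaw":255},{"dx":-0.1,"dy":0,"dz":0,"ax":-0.03,"ay":0,"az":0,"jaw":255},{"dx":-0.1,"dy":0,"dz":0,"ax":0,"ay":0,"az":0,"jaw":255},{"dx":0,"dy":0,"dz":0,"ax":0,"ay":0,"az":0,"jaw":255},{"dx":0,"dy":0,"dz":0,"ax":0,"ay":0,"az":0,"jaw":255}]'|grep -E 'rot|force|open|t:|pos'
python3 -c "
from bench import r
s=r.state();print(s['torque'])"
```

```text
t: 41.52
position: [611.0, -3.4, 219.9]
tcp_rot: [[-0.001, -0.976, 0.22], [-0.0, 0.22, 0.976], [-1.0, 0.001, -0.001]]
wrist_force: [2.0, -1.0, -7.9]
opening: 30.4
[-0.39279386 -0.44986391  0.02133247]
```

Torque is zero and the crank's weight is carried. Lift it off and carry it to the tray.

```bash
python3 -m handwheel '[{"dx":-0.5,"dy":0,"dz":0,"ax":0,"ay":0,"az":0,"jaw":255},{"dx":-0.7,"dy":0,"dz":0,"ax":0,"ay":0,"az":0,"jaw":255},{"dx":-0.8,"dy":0,"dz":0,"ax":0,"ay":0,"az":0,"jaw":255},{"dx":-0.8,"dy":0,"dz":0,"ax":0,"ay":0,"az":0,"jaw":255},{"dx":-0.8,"dy":0,"dz":0,"ax":0,"ay":0,"az":0,"jaw":255},{"dx":-1.2,"dy":0,"dz":0,"ax":0,"ay":0,"az":0,"jaw":255},{"dx":-1.6,"dy":0,"dz":0,"ax":0,"ay":0,"az":0,"jaw":255},{"dx":-1.6,"dy":0,"dz":0,"ax":0,"ay":0,"az":0,"jaw":255}]'
python3 - <<'E'
from h import *
np.set_printoptions(precision=2,suppress=True)
s=r.state();R=s['tcp_rot'];print(R.T@(np.array([440,340,s['position'][2]])-s['position']),s['joint_positions'])
E
```

```text
t: 42.18
position: [610.6, -2.7, 302.1]
tcp_rot: [[-0.001, -0.976, 0.219], [0.001, 0.219, 0.976], [-1.0, 0.001, 0.001]]
wrist_force: [0.5, 0.5, -7.3]
opening: 30.9
[  0.4  241.45 297.02] [-7.19 23.56  6.47 72.97  0.04  5.45]
```

```bash
python3 -m handwheel '[{"dx":0,"dy":2.4,"dz":2.97,"ax":0,"ay":0,"az":0,"jaw":255},{"dx":0,"dy":2.4,"dz":2.97,"ax":0,"ay":0,"az":0,"jaw":255},{"dx":0,"dy":2.4,"dz":2.97,"ax":0,"ay":0,"az":0,"jaw":255},{"dx":0,"dy":2.4,"dz":2.97,"ax":0,"ay":0,"az":0,"jaw":255},{"dx":0,"dy":2.4,"dz":2.97,"ax":0,"ay":0,"az":0,"jaw":255},{"dx":0,"dy":2.4,"dz":2.97,"ax":0,"ay":0,"az":0,"jaw":255},{"dx":0,"dy":2.4,"dz":2.97,"ax":0,"ay":0,"az":0,"jaw":255},{"dx":0,"dy":2.4,"dz":2.97,"ax":0,"ay":0,"az":0,"jaw":255}]'
python3 -m handwheel '[{"dx":0,"dy":2.4,"dz":2.97,"ax":0,"ay":0,"az":0,"jaw":255},{"dx":0,"dy":2.4,"dz":2.97,"ax":0,"ay":0,"az":0,"jaw":255},{"dx":3.5,"dy":0,"dz":0,"ax":0,"ay":0,"az":0,"jaw":255},{"dx":4,"dy":0,"dz":0,"ax":0,"ay":0,"az":0,"jaw":255},{"dx":4,"dy":0,"dz":0,"ax":0,"ay":0,"az":0,"jaw":255},{"dx":4,"dy":0,"dz":0,"ax":0,"ay":0,"az":0,"jaw":255},{"dx":3.5,"dy":0,"dz":0,"ax":0,"ay":0,"az":0,"jaw":255},{"dx":2,"dy":0,"dz":0,"ax":0,"ay":0,"az":0,"jaw":255}]'
python3 -m handwheel '[{"dx":1,"dy":0,"dz":0,"ax":0,"ay":0,"az":0,"jaw":255},{"dx":1,"dy":0,"dz":0,"ax":0,"ay":0,"az":0,"jaw":255},{"dx":0.8,"dy":0,"dz":0,"ax":0,"ay":0,"az":0,"jaw":255},{"dx":0.5,"dy":0,"dz":0,"ax":0,"ay":0,"az":0,"jaw":255},{"dx":0.3,"dy":0,"dz":0,"ax":0,"ay":0,"az":0,"jaw":255},{"dx":0,"dy":0,"dz":0,"ax":0,"ay":0,"az":0,"jaw":255},{"dx":0,"dy":0,"dz":0,"ax":0,"ay":0,"az":0,"jaw":255},{"dx":0,"dy":0,"dz":0,"ax":0,"ay":0,"az":0,"jaw":255}]'
```

```text
t: 42.85
position: [474.5, 272.4, 302.1]
tcp_rot: [[0.0, -0.976, 0.219], [0.001, 0.219, 0.976], [-1.0, -0.0, 0.001]]
wrist_force: [1.1, 0.6, -6.7]
opening: 30.4
t: 43.52
position: [439.7, 338.3, 87.7]
tcp_rot: [[-0.005, -0.976, 0.219], [-0.002, 0.219, 0.976], [-1.0, 0.004, -0.003]]
wrist_force: [-0.8, -0.3, -7.3]
opening: 30.5
t: 44.18
position: [442.8, 339.6, 55.6]
tcp_rot: [[0.001, -0.976, 0.219], [0.001, 0.219, 0.976], [-1.0, -0.001, 0.001]]
wrist_force: [-0.1, 0.3, -6.8]
opening: 31.0
```

```bash
python3 -m handwheel '[{"dx":0.2,"dy":0,"dz":0,"ax":0,"ay":0,"az":0,"jaw":255},{"dx":0.2,"dy":0,"dz":0,"ax":0,"ay":0,"az":0,"jaw":255},{"dx":0.2,"dy":0,"dz":0,"ax":0,"ay":0,"az":0,"jaw":255},{"dx":0.2,"dy":0,"dz":0,"ax":0,"ay":0,"az":0,"jaw":255},{"dx":0.2,"dy":0,"dz":0,"ax":0,"ay":0,"az":0,"jaw":255},{"dx":0.2,"dy":0,"dz":0,"ax":0,"ay":0,"az":0,"jaw":255},{"dx":0,"dy":0,"dz":0,"ax":0,"ay":0,"az":0,"jaw":255},{"dx":0,"dy":0,"dz":0,"ax":0,"ay":0,"az":0,"jaw":255}]'|grep -E 'pos|force'
```

```text
position: [442.3, 339.2, 46.4]
wrist_force: [-9.6, -5.8, 26.6]
```

```bash
python3 -m handwheel '[{"dx":-0.2,"dy":0,"dz":0,"ax":0,"ay":0,"az":0,"jaw":255},{"dx":0,"dy":0,"dz":0,"ax":0,"ay":0,"az":0,"jaw":255},{"dx":0,"dy":0,"dz":0,"ax":0,"ay":0,"az":0,"jaw":120},{"dx":0,"dy":0,"dz":0,"ax":0,"ay":0,"az":0,"jaw":60},{"dx":0,"dy":0,"dz":0,"ax":0,"ay":0,"az":0,"jaw":0},{"dx":0,"dy":0,"dz":0,"ax":0,"ay":0,"az":0,"jaw":0},{"dx":0,"dy":0,"dz":0,"ax":0,"ay":0,"az":0,"jaw":0},{"dx":0,"dy":0,"dz":0,"ax":0,"ay":0,"az":0,"jaw":0}]'
python3 -m handwheel '[{"dx":-1.5,"dy":0,"dz":0,"ax":0,"ay":0,"az":0,"jaw":0},{"dx":-3,"dy":0,"dz":0,"ax":0,"ay":0,"az":0,"jaw":0},{"dx":-3.5,"dy":0,"dz":0,"ax":0,"ay":0,"az":0,"jaw":0},{"dx":-4,"dy":0,"dz":0,"ax":0,"ay":0,"az":0,"jaw":0},{"dx":-4,"dy":0,"dz":0,"ax":0,"ay":0,"az":0,"jaw":0},{"dx":0,"dy":0,"dz":0,"ax":0,"ay":0,"az":0,"jaw":0},{"dx":0,"dy":0,"dz":0,"ax":0,"ay":0,"az":0,"jaw":0},{"dx":0,"dy":0,"dz":0,"ax":0,"ay":0,"az":0,"jaw":0}]'
python3 - <<'E'
from h import *
np.set_printoptions(precision=0,suppress=True)
im=r.snapshot("wrist");cv2.imwrite("pics/w11.png",im);g=cv2.cvtColor(im,cv2.COLOR_BGR2GRAY)
a=np.radians(-12.7);e=np.array([np.cos(a),np.sin(a),0]);o=np.array([442,339.3,3])
print(proj("wrist",[o+75*e+[0,0,47],o+75*e+[0,0,102],o-58*e+[0,0,39.5],o+[0,0,66]]).ravel())
s=cv2.resize(g[60:400,200:440],(60,43),interpolation=cv2.INTER_AREA);ch=" .:-=+*#%@"
for i,row in enumerate(s):print(f"{60+i*8:3d}","".join(ch[min(9,v//22)] for v in row))
t=r.snapshot("top");cv2.imwrite("pics/top11.png",t);t0=cv2.imread("pics/top0.png")
for n,(x0,x1,y0,y1) in dict(bowl=(425,495,240,305),jar=(400,445,160,205),spat=(190,255,160,230)).items():
    d=cv2.absdiff(t[y0:y1,x0:x1],t0[y0:y1,x0:x1]).max(2);print(n,(d>40).sum(),d.mean())
s1=cv2.phaseCorrelate(*[cv2.cvtColor(q[240:300,300:350],cv2.COLOR_BGR2GRAY).astype(np.float32) for q in(cv2.imread("pics/top2.png"),t)]);print("flask shift px since home",np.round(s1[0],2),s1[1])
E
```

```text
t: 45.52
position: [442.3, 339.3, 44.6]
tcp_rot: [[-0.0, -0.976, 0.219], [-0.0, 0.219, 0.976], [-1.0, 0.0, -0.0]]
wrist_force: [0.7, -0.3, 0.1]
opening: 85.0
t: 46.18
position: [442.1, 339.2, 204.5]
tcp_rot: [[0.0, -0.976, 0.219], [0.0, 0.219, 0.976], [-1.0, -0.0, 0.0]]
wrist_force: [-0.1, -0.4, -0.4]
opening: 85.1
[322. 288. 322. 320. 322. 148. 322. 221.]
 60 :::::::::::::-==+*##%%%%%%%#*+=++**###-+%%%%%%%%%%%%%%%%%%%%
 68 :::::::::::::-=======+*##*+++**########:*%%%%%%%%%%%%%%%%%%%
 76 ::::::::::::::-=====--::=+*############*:*%%%%%%%%%%%%%%%%%%
 84 :::::::::::::::-=--::::::=*#############*-#%%%%%%%%%%%%%%%%%
 92 :::::::::::::::::.:::------=#############+=#%%%%%%%%%%%%%%%%
100 :::::::::::::..::--:----:----*############==#%%%%%%%%%%%%%%%
108 :::::::::..:::::::::-:---:----*############=+%%%%%%%%%%%%%%%
116 :::::...::::::::::::--:---:---=#############-+%%%%%%%%%%%%%%
124 :.....::::::::::::::::::---:-:-*#############-*%%%%%%%%%%%%%
132 -:..::::::::::::::::::-:::::::::+#############-*%%%%%%%%%%%%
140 =-:::::::::::::::::::::-:::::::::=############*-#%%%%%%%%%%%
148 ++-:::::::::::::::::::
[... 1469 characters left out ...]
332 ......+%%#%%%#%%###*##++*####***###############%%%%%%+......
340 ......*%%%%%%%%%%%##############################%%%%%*......
348 .....=%%#%%%%%%%%%%%%############################%%%%%-.....
356 ....-%%%%%%%%%%%%%%%%%%#######**################%%%%%%%:....
364 ...:#%%%%%%%%%%%%%%%%%%%%####*===++**#######%%%%%%%%%%%#... 
372 ...#%%%%%%%%%%%%%%%%%%%%%%##+===+=====++*#%%%%%%%%%%%%%%*.  
380  .*%%%%%%%%%%%%%%%%%%%%%%%%++=========++**%%%%%%%%%%%%%%%+  
388  -%%%%%%%%%%%%%%%%%%%%%%%#++++++++==+++*#%%%%%%%%%%%%%%%%%: 
396   -#%%%%%%%%%%%%%%%%%%%%#+++++++++++++*#%%%%%%%%%%%%%%%%#:  
bowl 0 10.945934065934066
jar 0 8.04
spat 0 8.387032967032967
flask shift px since home [0. 2.] 0.07415161609649658
```

The crank stands upright at the predicted pixels, and the bowl, jar and spatula show no changed pixels. The robot is clear of everything, so I'll hand in.

```bash
python3 -c "
from bench import r
print(r.hand_in(), r.state()['t'])"
```

```text
the job is handed in; nothing more can be done
the job is handed in; nothing more can be done
```

I did the whole job and handed it in at about 46 s. The one thing I could not confirm is the force left on the flask once the crank came off.

- **Flask:** I pushed it home until the force rose to 15 N with no further travel. A wrist picture showed it against the stops. A later image-shift check on the flask was too poor to use.
- **Winding:** The crank seated on the square end, and I wound it about 13 rad clockwise by pushing the handle.
- **Spring-back:** When I withdrew the fingers, the crank sprang back about 60°. I gripped the hub and tightened again to 1.6 Nm, several times the running drag, so the foot was bearing. Then I eased off to zero torque and lifted the crank away.
- **Final clamp:** It was not measured directly. The unloading curve suggests the screw's own friction leaves a moderate force, probably above 30 N, but the margin may be small.
- **Crank:** It is back in the tray. The last wrist image, checked numerically because the 12 views were used up, shows the hub and handle where an upright crank should be, to within a few pixels.
- **Bystanders:** The before and after top pictures show no changed pixels at the bowl, jar or spatula. The robot was about 16 cm above its release height, touching nothing.

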